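Discard the expired square bottles through the gate hopper

ROBOT

A 6-joint arm with a two-finger parallel gripper is mounted at the origin on the work surface. World frame = base frame: x ahead of the robot, y to its left, z up, the work surface at z = 0. Lengths are in m, angles in rad, forces in N, time in s.
With the tool pointing down it reaches from about 0.3 to 0.875 m from the base axis. Payload 6.4 kg.
Tool frame: the origin (TCP) lies midway between the tips of the shut fingers; the grasp point (between the pads) lies 19 mm behind it (manip.grip_point_offset is the distance from the TCP to the grasp point, in m); z points along the fingers, y is the line along which they close (so a half turn about z gives the same grasp; the last joint's range is limited). The gripper opens to 85 mm and grips with 20 to 120 N. Pads are 22 mm wide; open, the fingers measure 114 mm over their backs; the gripper's body (76 mm by 85 mm) begins 54 mm behind the grasp point. The pads swing forward as they close: fully open they stand 13 mm farther back than shut.
Start: joints at [-1.434, 0.181, 1.607, -0, 1.354, -0.206], TCP at [0.193, -0.542, 0.231] pointing down, gripper open.
Joint ranges: [-2.99, 2.99], [-0.89, 2.07], [0.3, 2.58], [-1.14, 4.28], [0, 2.63], [-3.12, 3.12]. Speed limits (rad/s): [2.57, 2.57, 3.01, 3.14, 3.14, 3.14].

INTERFACE

Orientations are given as a rotation vector (axis times angle).
In Python, from cell import manip gives the robot as it stands.
- The arm moves only by the shell command python3 -m handwheel 'ROWS' [OPENING] [FORCE]. ROWS is JSON, a list of rows, each a list of 4 numbers: the shift along the tool's x, y, z in m, then the turn about the tool's z in degrees. In form: [[dx, dy, dz, turn], ...]. A call has 1 to 10 rows; each row shifts and turns the commanded pose from where the row before left it, along the tool's axes as they then stand; what a row does not reach is not made up. A row lasts 1/8 s, in which the tool goes at most 62.5 mm and 10.7 degrees, less where a joint would pass 70% of its speed; a pose out of reach is approached as far as the arm can. A call with a gripper value outside its range is refused whole. OPENING is the opening, from 0 (shut) to 1 (fully open), set as the call begins (- or left out, the last holds). The fingers move at their own pace and stop on an object; FORCE is the grip in N (left out, the last holds). Time passes only in rows, so rows that do not move let the fingers close. It gives the time, the measured TCP pose, the force, the opening and the grip force at its end, in the units of the state.
- manip.sense(): the state, without advancing time (a new reading comes with each control period).
- manip.capture(name): name is "scene" or "top" or "wrist"; returns (picture, depth): 480x640x3 uint8, blue, green, red; 480x640 float32, m along the optical axis (not along the pixel's ray), 0 where there is no reading.
- manip.get_calibration(name): a dict with "mtx" (3x3 intrinsics, pixels), "position" and "rotation" of the camera in the world; the wrist camera has in their place "T_tool_cam" (4x4, takes a point from camera to tool coordinates, whose origin is the TCP and whose axes are the flange's). Camera axes: x right, y down, z forward; pixel columns grow to the right and rows downward; lengths in m; the calibration is good to about 2 mm. A picture is of the moment at which its call begins: read the wrist's pose just before it. get_calibration takes no time and is no camera call.
- manip.sign_off(): hands the job in; it is judged then, once.
The state is a dict: "clock": time; "joints": joint angles; "qd": joint speeds; "joint_torque": joint torques, N m; "position": TCP position; "eef_rot": TCP orientation; "ft_force": force on the tool from outside, world axes, zero at the start; "moment": the same for the moment, N m; "gripper_width": finger opening in m; "gripper_force": force on a finger pad.
Only numpy, scipy, OpenCV 4.12 (cv2) and the standard library are available. Lean on these libraries where they do the work, as an engineer would, in place of code of your own. Each camera call takes 0.05 s, during which the arm holds its last target. There are 200 camera calls.

TASK

Collect all the square amber bottles from the counter into the metal scoop tray, carry the tray to the discard hopper and tip them all in. Then pull the hopper's sprung lever through its full stroke so that the gate opens and they drop into the clear bin below, ease the lever slowly all the way back home without letting it snap back, and finish with the empty tray lying flat on its black mat; leave the other things on the counter alone.

Things in the scene. Friction and masses are not known exactly. Their poses are not given: they have to be found in the camera images.
- bottle1: square amber medicine bottle with white band and round white cap, standing on the counter: body 36 x 36 x 40 mm, cap 26 mm in diameter and 14 mm high on top of it (54 mm in all), about 60 g. Origin: centre of its underside; z up through the cap; x and y square to its side faces. One of 3 to 5 such bottles; None if absent
- bottle2: square amber medicine bottle with white band and round white cap, standing on the counter: body 36 x 36 x 40 mm, cap 26 mm in diameter and 14 mm high on top of it (54 mm in all), about 60 g. Origin: centre of its underside; z up through the cap; x and y square to its side faces. One of 3 to 5 such bottles; None if absent
- bottle3: square amber medicine bottle with white band and round white cap, standing on the counter: body 36 x 36 x 40 mm, cap 26 mm in diameter and 14 mm high on top of it (54 mm in all), about 60 g. Origin: centre of its underside; z up through the cap; x and y square to its side faces. One of 3 to 5 such bottles; None if absent
- bottle4: square amber medicine bottle with white band and round white cap, standing on the counter: body 36 x 36 x 40 mm, cap 26 mm in diameter and 14 mm high on top of it (54 mm in all), about 60 g. Origin: centre of its underside; z up through the cap; x and y square to its side faces. One of 3 to 5 such bottles; None if absent
- bottle5: square amber medicine bottle with white band and round white cap, standing on the counter: body 36 x 36 x 40 mm, cap 26 mm in diameter and 14 mm high on top of it (54 mm in all), about 60 g. Origin: centre of its underside; z up through the cap; x and y square to its side faces. One of 3 to 5 such bottles; None if absent
- tray: aluminium scoop tray, 300 g, on the mat. Origin: centre of its underside; z up. Floor 4 mm thick; inside x -45 to +45, y -107 to +107 mm; walls 3 mm thick, 30 mm high at the rear (-x) and both sides (y); open with no lip at the front (+x, edge at x = +45 mm), where it pours. Five bottles fit upright side by side in one row along y. Black handle plate behind the rear wall: see tray_grip
- tray_grip (a point): point to grip on the tray's upright black plastic handle plate, at (-72, 0, 75) mm in the tray's frame, same axes. The plate is 14 mm thick (x), 44 mm wide (y), its top 25 mm above this point, its lower end 60 mm below it. Gripped from above across its thickness (fingers closing along the tray's x)
- mat: black rubber mat, 270 (x) x 165 (y) x 3 mm, fixed on the counter, the tray's place; origin at the centre of its underside. The tray starts near its middle with its front turned about 90 degrees left of the mat's x
- hopper (a point): middle of the hopper's floor, which is the top of the shut gate, 113 mm above the counter. x, y along its sides, z up. The hopper is a fixed open-topped aluminium box, 250 (x) x 124 (y) mm inside, walls 4 mm thick, rim 79 mm above this point. The gate slides to +y with the lever, by 135 mm at full stroke, uncovering the whole floor, and comes back with it
- bin (a point): middle of the inner floor (4 mm above the counter) of the fixed clear plastic bin under the hopper, 290 (x) x 192 (y) mm inside, walls to 78 mm above this point; same axes as hopper
- lever (a joint): angle of the hopper's lever, rad: 0 = home (gate shut, lever leaning 0.65 rad to the hopper's -y side), 1.4 = end of the stroke (leaning 0.75 rad to +y, gate fully open). A spring pulls it home, with about 3 N at the grip at home and 10 N at full stroke; damper 0.9 N m s/rad. Let go at full stroke it snaps home at about 2 rad/s
- lever_grip (a point): middle of the lever's grip: a round black bar, 18 mm diameter, 85 mm long, parallel to the hopper's x and the pivot's axis, on the hopper's -x side (towards the robot), its free end 43 mm from this point. It moves on an arc of 210 mm radius about the pivot's axis, from -y over the top to +y. Can be held or caged from above by fingers closing along the hopper's y
- lever_pivot (a point): point on the lever's pivot axis (which runs along the hopper's x), level with the middle of the grip, 30 mm above the counter; same axes as hopper. A slow return is one below 1 rad/s (0.2 m/s at the grip)
- syrup: bystander: round amber bottle with a round white cap, 54 mm diameter, 115 mm tall; origin under its centre; leave alone
- carton: bystander: white medicine carton with a green band, 45 x 90 x 60 mm; origin under its centre; leave alone
- cup: bystander: white china cup, 72 mm diameter, 85 mm tall; origin under its centre; leave alone
Things that resemble listed ones, but are neither listed nor needed, are in the scene too. Leave any turquoise look-alike of the bottle1 alone.

How it is judged:
On the way, in this order (a step that is already met when the one before it is completed fails the run):
1. all the square bottles are in the tray, let go (x of bottle1 in the frame of tray between -0.06 and 0.06 m and y of bottle1 in the frame of tray between -0.109 and 0.109 m and z of bottle1 in the frame of tray between -0.005 and 0.06 m and x of bottle2 in the frame of tray between -0.06 and 0.06 m and y of bottle2 in the frame of tray between -0.109 and 0.109 m and z of bottle2 in the frame of tray between -0.005 and 0.06 m and x of bottle3 in the frame of tray between -0.06 and 0.06 m and y of bottle3 in the frame of tray between -0.109 and 0.109 m and z of bottle3 in the frame of tray between -0.005 and 0.06 m and x of bottle4 in the frame of tray between -0.06 and 0.06 m and y of bottle4 in the frame of tray between -0.109 and 0.109 m and z of bottle4 in the frame of tray between -0.005 and 0.06 m and x of bottle5 in the frame of tray between -0.06 and 0.06 m and y of bottle5 in the frame of tray between -0.109 and 0.109 m and z of bottle5 in the frame of tray between -0.005 and 0.06 m and contact force between the fingers and bottle1 below 0.2 N and contact force between the fingers and bottle2 below 0.2 N and contact force between the fingers and bottle3 below 0.2 N and contact force between the fingers and bottle4 below 0.2 N and contact force between the fingers and bottle5 below 0.2 N and angle between tray's own z axis and vertical below 0.2 rad), for 0.3 s.
2. the tray, with bottles in it, is held up by the hopper (horizontal distance between tray and hopper below 0.28 m and height (world z) of tray above 0.13 m and ((x of bottle1 in the frame of tray between -0.06 and 0.06 m and y of bottle1 in the frame of tray between -0.109 and 0.109 m and z of bottle1 in the frame of tray between -0.005 and 0.06 m) or (x of bottle2 in the frame of tray between -0.06 and 0.06 m and y of bottle2 in the frame of tray between -0.109 and 0.109 m and z of bottle2 in the frame of tray between -0.005 and 0.06 m) or (x of bottle3 in the frame of tray between -0.06 and 0.06 m and y of bottle3 in the frame of tray between -0.109 and 0.109 m and z of bottle3 in the frame of tray between -0.005 and 0.06 m) or (x of bottle4 in the frame of tray between -0.06 and 0.06 m and y of bottle4 in the frame of tray between -0.109 and 0.109 m and z of bottle4 in the frame of tray between -0.005 and 0.06 m) or (x of bottle5 in the frame of tray between -0.06 and 0.06 m and y of bottle5 in the frame of tray between -0.109 and 0.109 m and z of bottle5 in the frame of tray between -0.005 and 0.06 m))), for 0.1 s.
3. all the square bottles are in the hopper, the lever at home (x of bottle1 in the frame of hopper between -0.127 and 0.127 m and y of bottle1 in the frame of hopper between -0.064 and 0.064 m and z of bottle1 in the frame of hopper between -0.01 and 0.09 m and x of bottle2 in the frame of hopper between -0.127 and 0.127 m and y of bottle2 in the frame of hopper between -0.064 and 0.064 m and z of bottle2 in the frame of hopper between -0.01 and 0.09 m and x of bottle3 in the frame of hopper between -0.127 and 0.127 m and y of bottle3 in the frame of hopper between -0.064 and 0.064 m and z of bottle3 in the frame of hopper between -0.01 and 0.09 m and x of bottle4 in the frame of hopper between -0.127 and 0.127 m and y of bottle4 in the frame of hopper between -0.064 and 0.064 m and z of bottle4 in the frame of hopper between -0.01 and 0.09 m and x of bottle5 in the frame of hopper between -0.127 and 0.127 m and y of bottle5 in the frame of hopper between -0.064 and 0.064 m and z of bottle5 in the frame of hopper between -0.01 and 0.09 m and value of joint lever below 0.12 rad), for 0.2 s.
4. the lever is pulled through its full stroke (value of joint lever above 1.28 rad), for 0.15 s.
At the end, for the whole second after the job is handed in: every square bottle lies at rest in the bin under the hopper; the lever is home (below 0.06 rad); the empty tray lies flat on the mat, its centre within 60 mm of the mat's; all let go (x of bottle1 in the frame of bin between -0.148 and 0.148 m and y of bottle1 in the frame of bin between -0.099 and 0.099 m and z of bottle1 in the frame of bin between -0.01 and 0.095 m and x of bottle2 in the frame of bin between -0.148 and 0.148 m and y of bottle2 in the frame of bin between -0.099 and 0.099 m and z of bottle2 in the frame of bin between -0.01 and 0.095 m and x of bottle3 in the frame of bin between -0.148 and 0.148 m and y of bottle3 in the frame of bin between -0.099 and 0.099 m and z of bottle3 in the frame of bin between -0.01 and 0.095 m and x of bottle4 in the frame of bin between -0.148 and 0.148 m and y of bottle4 in the frame of bin between -0.099 and 0.099 m and z of bottle4 in the frame of bin between -0.01 and 0.095 m and x of bottle5 in the frame of bin between -0.148 and 0.148 m and y of bottle5 in the frame of bin between -0.099 and 0.099 m and z of bottle5 in the frame of bin between -0.01 and 0.095 m and linear speed of each of bottle1, bottle2, bottle3, bottle4, bottle5, tray below 0.03 m/s and value of joint lever below 0.06 rad and horizontal distance between tray and mat below 0.06 m and height (world z) of tray below 0.015 m and angle between tray's own z axis and vertical below 0.06 rad); the robot touches nothing.
It fails at once if the lever snaps back (returns faster than 1.2 rad/s) (velocity of joint lever below -1.2 rad/s).
It fails at once if the syrup is displaced by more than 30 mm or tipped (distance of syrup from where it was at the start of the episode above 0.03 m or angle between syrup's own z axis and vertical above 0.5 rad).
It fails at once if the carton is displaced by more than 30 mm or tipped (distance of carton from where it was at the start of the episode above 0.03 m or angle between carton's own z axis and vertical above 0.5 rad).
It fails at once if the cup is displaced by more than 30 mm or tipped (distance of cup from where it was at the start of the episode above 0.03 m or angle between cup's own z axis and vertical above 0.5 rad).
Of bottle1, bottle2, bottle3, bottle4, bottle5 only 3 to 5 are there at a start; the rules pass over those that are not, and their reading is None.
At some moment in a run one of bottle1, bottle2, bottle3, bottle4, bottle5, tray may be knocked a few centimetres aside while the robot is not near it.
It also fails if it takes over 210 s, if anything falls off the work surface, if the arm or the gripper's body presses on something with over 40 N, if the wrist force passes 120 N, or if a joint passes its speed limit or range.

## Working session

There is one attempt and no reset: what is moved stays moved. The work goes in short steps, Python scripts to look and compute and a shell command to move; the robot and the scene stay as the last step left them, time stands still between calls to the robot, and variables do not carry over. Pictures are saved under pics/ and viewed, at most 14 in all, crops included, and the job is handed in when it is done.

```bash
mkdir -p pics; cat > h.py <<'E'
import numpy as np, cv2
from cell import manip
from scipy.spatial.transform import Rotation as R
def cal(n):
    c=manip.get_calibration(n); K=np.array(c["mtx"])
    if n=="wrist":
        s=manip.sense(); T=np.eye(4); T[:3,:3]=R.from_rotvec(s["eef_rot"]).as_matrix(); T[:3,3]=s["position"]
        T=T@np.array(c["T_tool_cam"])
    else:
        T=np.eye(4); r=np.array(c["rotation"]); T[:3,:3]=r if r.shape==(3,3) else R.from_rotvec(r).as_matrix(); T[:3,3]=c["position"]
    return K,T
def snap(n,f):
    K,T=cal(n); p,d=manip.capture(n); cv2.imwrite("pics/"+f+".png",p); np.savez(f+".npz",p=p,d=d,K=K,T=T); return p,d,K,T
def cloud(d,K,T):
    v,u=np.mgrid[:480,:640]; P=np.stack([(u-K[0,2])/K[0,0]*d,(v-K[1,2])/K[1,1]*d,d],-1)
    return P@T[:3,:3].T+T[:3,3]
def load(f):
    z=np.load(f+".npz"); return z["p"],z["d"],z["K"],z["T"]
def onplane(u,v,K,T,h):
    r=T[:3,:3]@np.array([(u-K[0,2])/K[0,0],(v-K[1,2])/K[1,1],1]); return T[:3,3]+r*(h-T[2,3])/r[2]
def st():
    s=manip.sense(); M=R.from_rotvec(s["eef_rot"]).as_matrix(); return s,M
E
python3 - <<'E'
from h import *
for n in("top","scene"):
    p,d,K,T=snap(n,n+"0"); print(n,K[0,0],T.round(3).tolist())
s,M=st(); print(s["clock"],s["position"],M.round(3).tolist(),s["gripper_width"],s["ft_force"])
E
```

```text
top 497.26098613545355 [[0.029, -0.994, 0.104, 0.468], [-1.0, -0.029, -0.007, -0.096], [0.01, -0.104, -0.995, 1.254], [0.0, 0.0, 0.0, 1.0]]
scene 569.8975521686037 [[0.476, 0.734, -0.483, 1.109], [0.879, -0.402, 0.256, -0.393], [-0.006, -0.547, -0.837, 1.035], [0.0, 0.0, 0.0, 1.0]]
0.1 [ 0.19321628 -0.54102265  0.23046633] [[0.942, 0.336, -0.0], [0.336, -0.942, 0.002], [0.0, -0.002, -1.0]] 0.08543999416721876 [ 0.86733084 -0.44097596  0.92523361]
```

View pics/top0.png

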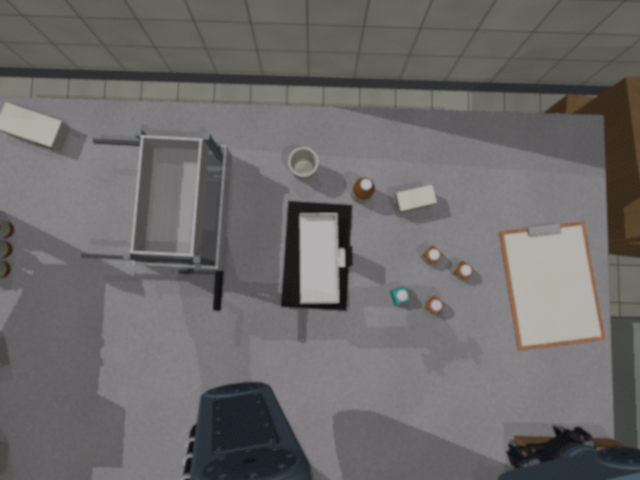

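View pics/scene0.png

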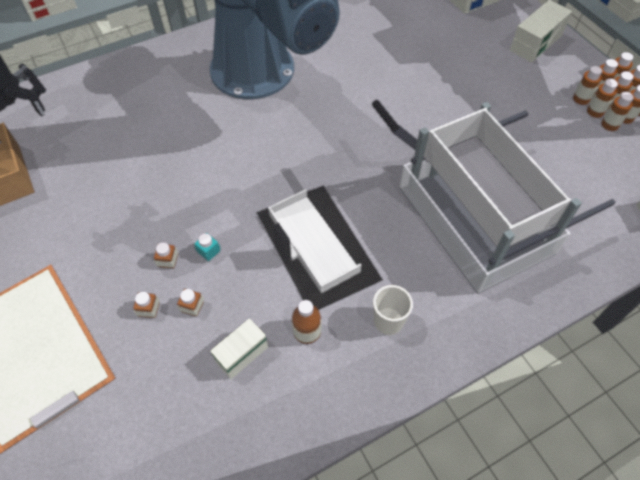

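```bash
python3 - <<'E'
from h import *
p,d,K,T=load("top0"); C=cloud(d,K,T)
hsv=cv2.cvtColor(p,cv2.COLOR_BGR2HSV)
def q(name,u0,u1,v0,v1,z0,z1):
    P=C[v0:v1,u0:u1].reshape(-1,3); P=P[(P[:,2]>z0)&(P[:,2]<z1)]
    if len(P)<3: print(name,len(P)); return
    r=cv2.minAreaRect((P[:,:2]*1000).astype(np.float32)); print(name,len(P),"med",np.median(P,0).round(3),"rect",np.round(r[0]),np.round(r[1]),round(r[2],1),"zmax",P[:,2].max().round(3))
for n,(u,v) in dict(b1=(432,255),b2=(463,270),b3=(435,305),turq=(400,295)).items():
    q(n,u-14,u+14,v-14,v+14,.046,.065); q(n+"body",u-14,u+14,v-14,v+14,.034,.046); 
q("syrup",350,380,172,205,.05,.13);q("carton",390,445,180,215,.045,.08);q("cup",285,325,140,180,.06,.1)
q("traywalls",290,350,205,312,.022,.045); q("handle",330,355,240,275,.05,.12); q("mat",278,356,198,312,.001,.0045)
q("hopperrim",95,235,125,280,.18,.205); q("hopfloor",145,195,150,245,.1,.125);q("grip",205,235,265,315,.12,.26)
q("lev",205,260,240,330,.03,.3)
# colour-based cap centres
for n,(u,v) in dict(b1=(432,255),b2=(463,270),b3=(435,305),turq=(400,295)).items():
    w=hsv[v-12:v+12,u-12:u+12]; m=(w[...,2]>150)&(w[...,1]<60); ys,xs=np.nonzero(m); print(n,m.sum(),onplane(xs.mean()+u-12,ys.mean()+v-12,K,T,.054).round(3))
a=cv2.resize(p[120:320,85:245],None,fx=3,fy=3,interpolation=cv2.INTER_CUBIC); cv2.imwrite("pics/hop.png",a)
a=cv2.resize(p[190:320,270:480],None,fx=3.8,fy=3.8,interpolation=cv2.INTER_CUBIC); cv2.imwrite("pics/bt.png",a)
E
```

```text
b1 89 med [ 0.561 -0.392  0.051] rect [ 562. -392.] [25. 22.] 87.0 zmax 0.058
b1body 104 med [ 0.559 -0.387  0.038] rect [ 562. -391.] [35. 35.] 42.3 zmax 0.046
b2 93 med [ 0.527 -0.469  0.051] rect [ 526. -469.] [23. 25.] 66.3 zmax 0.058
b2body 112 med [ 0.524 -0.464  0.038] rect [ 526. -470.] [37. 36.] 55.7 zmax 0.045
b3 95 med [ 0.44  -0.398  0.051] rect [ 441. -398.] [24. 24.] 1.6 zmax 0.057
b3body 114 med [ 0.441 -0.393  0.038] rect [ 440. -398.] [35. 35.] 55.1 zmax 0.045
turq 89 med [ 0.46  -0.315  0.051] rect [ 461. -315.] [22. 25.] 1.7 zmax 0.059
turqbody 114 med [ 0.462 -0.309  0.037] rect [ 461. -315.] [36. 36.] 21.9 zmax 0.046
syrup 409 med [ 0.71  -0.214  0.08 ] rect [ 716. -217.] [52. 53.] 33.2 zmax 0.117
carton 715 med [ 0.698 -0.346  0.058] rect [ 699. -347.] [46. 92.] 14.8 zmax 0.064
cup 268 med [ 0.786 -0.066  0.08 ] rect [774. -68.] [70. 70.] 29.1 zmax 0.088
traywalls 376 med [ 0.551 -0.158  0.029] rect [ 548. -122.] [220. 109.] 2.5 zmax 0.041
handle 139 med [ 0.549 -0.182  0.1  ] rect [ 550. -183.] [44. 14.] 3.7 zmax 0.109
mat 2705 med [ 0.552 -0.105  0.003] rect [ 559. -107.] [286. 196.] 1.6 zmax 0.004
hopperrim 1361 med [0.655 0.216 0.189] rect [647. 196.] [218. 320.] 88.8 zmax 0.205
hopfloor 4352 med [0.67  0.236 0.111] rect [674. 233.] [108. 227.] 89.3 zmax 0.125
grip 393 med [0.465 0.1   0.202] rect [461. 114.] [84. 47.] 0.2 zmax 0.209
lev 652 med [0.496 0.107 0.197] rect [498. 120.] [165.  56.] 21.9 zmax 0.209
b1 85 [ 0.563 -0.391  0.054]
b2 82 [ 0.528 -0.468  0.054]
b3 79 [ 0.442 -0.397  0.054]
turq 88 [ 0.463 -0.314  0.054]
```

View pics/hop.png

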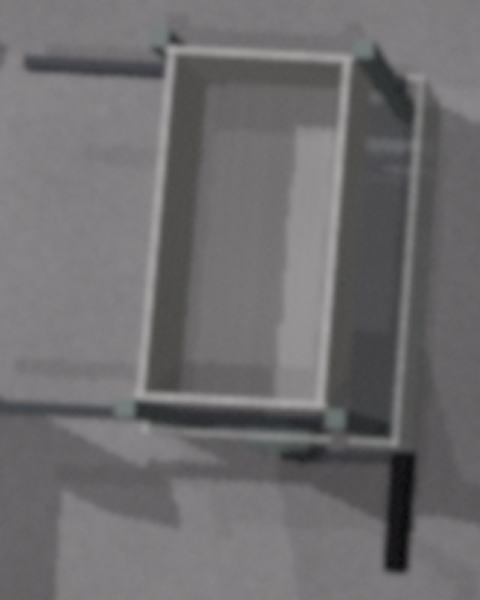

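View pics/bt.png

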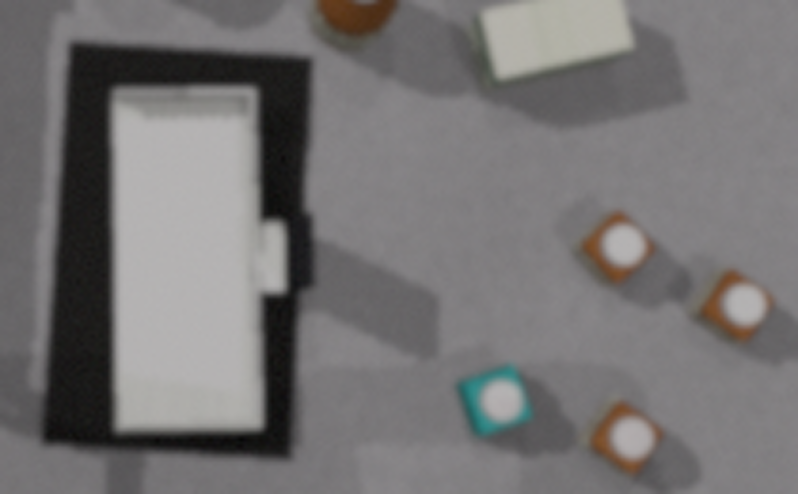

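```bash
cat >> h.py <<'E'
def yaw():
    s,M=st(); return s,np.degrees(np.arctan2(M[1,0],M[0,0]))
def plan(x,y,z,clos,quiet=False):
    "shift in the present tool axes, then turn; or turn then shift; clos = world angle of closing line"
    s,psi=yaw(); D=np.array([x,y,z])-s["position"]; t=(clos+90-psi+90)%180-90
    def f(ps):
        c,n=np.cos(np.radians(ps)),np.sin(np.radians(ps)); return np.round([c*D[0]+n*D[1],n*D[0]-c*D[1],-D[2]],4)
    print("t",round(s["clock"],1),"pos",np.round(s["position"],4),"clos",round(psi-90,1),"w",round(s["gripper_width"],3),"gf",round(float(np.max(s["gripper_force"])),1),"ft",np.round(s["ft_force"],1),"q6",round(s["joints"][5],2))
    print(" shift",f(psi),"then TURN",round(-t,1)," | TURN first then shift",f(psi+t))
E
python3 - <<'E'
from h import *
plan(.441,-.397,.008,145)
p,d,K,T=load("top0")
pts=np.array([onplane(85+u/3,120+v/3,K,T,.192)[:2] for u,v in [(168,47),(355,55),(325,407),(137,397)]]); print(pts.round(3).tolist(),pts.mean(0))
e=lambda a,b:(np.linalg.norm(pts[a]-pts[b]).round(3),np.degrees(np.arctan2(*(pts[a]-pts[b])[::-1])).round(1)); print(e(0,1),e(3,2),e(0,3),e(1,2))
g=[onplane(85+u/3,120+v/3,K,T,.197)[:2].round(3) for u,v in [(400,455),(397,572)]]; print("grip",g)
m=np.array([onplane(270+u/3.8,190+v/3.8,K,T,.003)[:2] for u,v in [(70,44),(312,58),(290,458),(43,442)]]); print("mat",m.round(3).tolist(),m.mean(0))
E
```

```text
t 0.1 pos [ 0.1932 -0.541   0.2305] clos -70.4 w 0.085 gf 0.0 ft [ 0.9 -0.4  0.9] q6 -0.21
 shift [ 0.2818 -0.0524  0.2225] then TURN -35.4  | TURN first then shift [0.2601 0.1204 0.2225]
[[0.793, 0.285], [0.791, 0.149], [0.534, 0.157], [0.537, 0.291]] [0.66352671 0.22071127]
(np.float64(0.136), np.float64(89.3)) (np.float64(0.134), np.float64(88.6)) (np.float64(0.256), np.float64(-1.2)) (np.float64(0.258), np.float64(-1.8))
grip [array([0.501, 0.101]), array([0.419, 0.1  ])]
mat [[0.69, -0.032], [0.686, -0.194], [0.42, -0.185], [0.425, -0.023]] [ 0.5551269  -0.10858398]
```

```bash
python3 -m handwheel '[[0,0,0,-8.9],[0,0,0,-8.9],[0,0,0,-8.8],[0,0,0,-8.8]]' 0.7 40; python3 -m handwheel '[[0.0433,0.02,0.0217,0],[0.0433,0.02,0.0217,0],[0.0433,0.02,0.0217,0],[0.0433,0.02,0.0217,0],[0.0434,0.02,0.0217,0],[0.0434,0.0204,0.0217,0],[0,0,0,0]]'; python3 -c "
from h import *
plan(.441,-.397,.008,145)
snap('wrist','w1')"
```

```text
clock: 0.6
position: [0.1932, -0.5412, 0.2307]
eef_rot: [-2.782, -1.458, -0.001]
ft_force: [-0.3, 0.4, 0.1]
gripper_width: 0.06
gripper_force: 0.0
clock: 1.48
position: [0.4422, -0.3938, 0.0984]
eef_rot: [-2.779, -1.455, 0.0]
ft_force: [0.4, 0.3, 0.2]
gripper_width: 0.0599
gripper_force: 0.0
t 1.5 pos [ 0.4422 -0.3938  0.0984] clos -34.7 w 0.06 gf 0.0 ft [0.4 0.3 0.2] q6 -0.32
 shift [-0.0033  0.0009  0.0904] then TURN 0.3  | TURN first then shift [-0.0033  0.0009  0.0904]
```

View pics/w1.png

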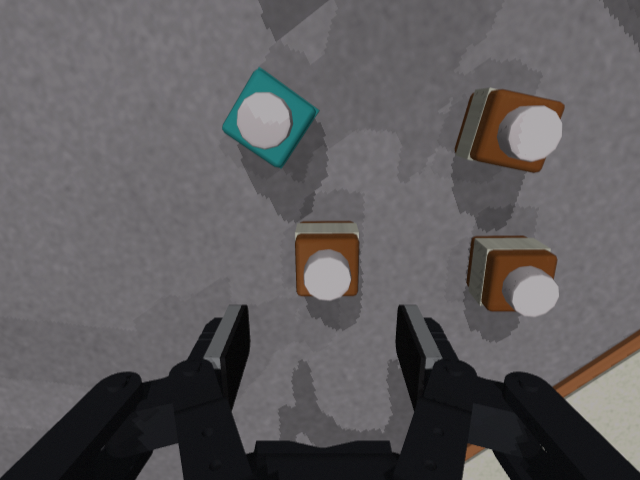

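```bash
python3 -m handwheel '[[-0.0033,0.0009,0.0234,0],[0,0,0.025,0],[0,0,0.025,0],[0,0,0.017,0],[0,0,0,0]]'; python3 -m handwheel '[[0,0,0,0],[0,0,0,0],[0,0,0,0],[0,0,0,0],[0,0,0,0]]' 0 40;python3 -m handwheel '[[0,0,-0.03,0],[0,0,-0.04,0],[0,0,-0.03,0],[0,0,0,0]]'; python3 -c "
from h import *
plan(.4875,-.113,.02,182)"
```

```text
clock: 2.15
position: [0.4386, -0.4005, 0.0097]
eef_rot: [-2.785, -1.449, 0.001]
ft_force: [-0.8, 1.1, 0.9]
gripper_width: 0.0597
gripper_force: 0.0
clock: 2.78
position: [0.4405, -0.4017, 0.0121]
eef_rot: [2.784, 1.451, 0.0]
ft_force: [-1.2, -1.1, 5.2]
gripper_width: 0.0355
gripper_force: 41.3
clock: 3.28
position: [0.4411, -0.4022, 0.1136]
eef_rot: [2.781, 1.449, 0.001]
ft_force: [-0.7, -0.1, -0.3]
gripper_width: 0.0351
gripper_force: 40.5
t 3.3 pos [ 0.4411 -0.4022  0.1136] clos -34.9 w 0.035 gf 40.5 ft [-0.7 -0.1 -0.3] q6 -0.33
 shift [ 0.2636 -0.1276  0.0936] then TURN -36.9  | TURN first then shift [0.2874 0.0565 0.0936]
```

```bash
python3 -m handwheel '[[0,0,0,-9.2],[0,0,0,-9.2],[0,0,0,-9.2],[0,0,0,-9.3],[0.048,0.0094,0,0],[0.048,0.0094,0,0],[0.048,0.0094,0,0],[0.048,0.0094,0,0],[0.048,0.0094,0,0],[0.0474,0.0095,0,0]]';  python3 -m handwheel '[[0,0,0.02,0],[0,0,0,0],[0,0,0,0]]'; python3 -c "
from h import *
plan(.4865,-.113,.021,182)
p,d,K,T=snap('top','t1')
cv2.imwrite('pics/t1c.png',cv2.resize(p[190:320,270:400],None,fx=4,fy=4,interpolation=cv2.INTER_CUBIC))
C=cloud(d,K,T)
P=C[205:312,290:350].reshape(-1,3);P=P[(P[:,2]>.025)&(P[:,2]<.04)]
# side walls & rear wall lines
for nm,S in (('rear',P[(P[:,1]<-.15)&(P[:,1]>-.17)]),('farside',P[P[:,0]>.64]),('nearside',P[P[:,0]<.46])):
    print(nm,len(S),S.mean(0).round(4))
S=P[(P[:,1]<-.15)&(P[:,1]>-.17)];print(np.degrees(np.polyfit(S[:,0],S[:,1],1)[0]))
"
```

```text
clock: 4.53
position: [0.4856, -0.1094, 0.1091]
eef_rot: [-2.182, -2.257, 0.001]
ft_force: [0.8, -0.3, -0.6]
gripper_width: 0.0355
gripper_force: 40.4
clock: 4.9
position: [0.4862, -0.1118, 0.0903]
eef_rot: [-2.184, -2.257, 0.001]
ft_force: [-0.1, 1.0, -0.8]
gripper_width: 0.0354
gripper_force: 40.4
t 4.9 pos [ 0.4862 -0.1118  0.0903] clos 1.9 w 0.035 gf 40.4 ft [-0.1  1.  -0.8] q6 -0.5
 shift [-0.0012  0.0003  0.0693] then TURN -0.1  | TURN first then shift [-0.0012  0.0003  0.0693]
rear 114 [ 0.5859 -0.1592  0.0292]
farside 73 [ 0.6542 -0.109   0.0302]
nearside 16 [ 0.4371 -0.0812  0.0307]
6.793025665981676
```

View pics/t1c.png

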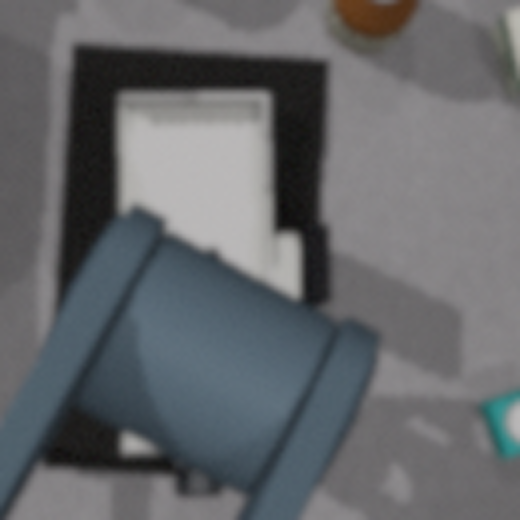

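```bash
python3 -m handwheel '[[0,0,0.025,0],[0,0,0.025,0],[0,0,0.017,0],[0,0,0,0],[0,0,0,0]]'; python3 -m handwheel '[[0,0,0.002,0],[0,0,0,0],[0,0,0,0]]' 0.56 40;python3 -m handwheel '[[0,0,-0.03,0],[0,0,-0.05,0],[0,0,-0.01,0],[0,0,0,0]]'; python3 -c "
from h import *
plan(.562,-.392,.01,132)"
```

```text
clock: 5.58
position: [0.4872, -0.112, 0.0245]
eef_rot: [2.183, 2.258, 0.001]
ft_force: [-0.7, 0.4, 0.2]
gripper_width: 0.0352
gripper_force: 40.5
clock: 5.95
position: [0.4868, -0.1116, 0.022]
eef_rot: [2.183, 2.258, 0.0]
ft_force: [0.4, 0.0, -0.1]
gripper_width: 0.0481
gripper_force: 0.0
clock: 6.45
position: [0.4869, -0.1117, 0.1123]
eef_rot: [2.182, 2.258, 0.001]
ft_force: [-1.3, 0.7, -0.3]
gripper_width: 0.0479
gripper_force: 0.0
t 6.5 pos [ 0.4869 -0.1117  0.1123] clos 1.9 w 0.048 gf 0.0 ft [-1.3  0.7 -0.3] q6 -0.5
 shift [-0.2827  0.0655  0.1023] then TURN 49.9  | TURN first then shift [-0.1318  0.2585  0.1023]
```

```bash
python3 -m handwheel '[[-0.04,0.009,-0.02,0],[-0.0485,0.0113,0,0],[-0.0485,0.0113,0,0],[-0.0485,0.0113,0,0],[-0.0485,0.0113,0,0],[-0.0485,0.0113,0.01,0]]' 0.7; python3 -m handwheel '[[0,0,0,10],[0,0,0,10],[0,0,0.01,10],[0,0,0.01,10],[0,0,0.01,9.9],[0,0,0,0]]'; python3 -c "
from h import *
plan(.562,-.391,.010,132)"
```

```text
clock: 7.2
position: [0.5614, -0.3928, 0.1197]
eef_rot: [-2.182, -2.257, -0.0]
ft_force: [0.3, 0.3, 0.1]
gripper_width: 0.0598
gripper_force: 0.0
clock: 7.95
position: [0.56, -0.3901, 0.0881]
eef_rot: [-2.927, -1.127, 0.004]
ft_force: [0.2, 0.2, 0.4]
gripper_width: 0.0596
gripper_force: 0.0
t 8.0 pos [ 0.56   -0.3901  0.0881] clos -47.9 w 0.06 gf 0.0 ft [0.2 0.2 0.4] q6 0.05
 shift [0.0009 0.002  0.0781] then TURN 0.1  | TURN first then shift [0.0009 0.002  0.0781]
```

```bash
python3 -m handwheel '[[0.001,0.002,0.025,0],[0,0,0.03,0],[0,0,0.022,0],[0,0,0,0]]'; python3 -m handwheel '[[0,0,0,0],[0,0,0,0],[0,0,0,0],[0,0,0,0],[0,0,0,0]]' 0 40;python3 -m handwheel '[[0,0,-0.04,0],[0,0,-0.05,0],[0,0,-0.025,0],[0,0,0,0]]'; python3 -c "
from h import *
plan(.546,-.1125,.021,182)"
```

```text
clock: 8.45
position: [0.5621, -0.391, 0.0119]
eef_rot: [-2.927, -1.127, 0.003]
ft_force: [0.3, 0.3, -0.1]
gripper_width: 0.0597
gripper_force: 0.0
clock: 9.07
position: [0.5645, -0.3933, 0.0163]
eef_rot: [2.93, 1.126, 0.002]
ft_force: [-0.2, 0.5, 5.9]
gripper_width: 0.0352
gripper_force: 41.1
clock: 9.57
position: [0.5648, -0.3936, 0.1324]
eef_rot: [2.928, 1.125, 0.003]
ft_force: [-0.0, -1.3, -0.8]
gripper_width: 0.0354
gripper_force: 40.3
t 9.6 pos [ 0.5648 -0.3936  0.1324] clos -48.0 w 0.035 gf 40.3 ft [-0.  -1.3 -0.8] q6 0.06
 shift [ 0.1743 -0.2213  0.1114] then TURN -50.0  | TURN first then shift [ 0.2816 -0.009   0.1114]
```

```bash
python3 -m handwheel '[[0,0,-0.015,-10],[0,0,-0.01,-10],[0,0,-0.01,-10],[0,0,0,-10],[0,0,0,-10]]'; python3 -m handwheel '[[0.05,-0.0016,0,0],[0.05,-0.0016,0,0],[0.05,-0.0016,0,0],[0.05,-0.0016,0,0],[0.05,-0.0016,0,0],[0.0316,-0.001,0,0],[0,0,0.03,0],[0,0,0.04,0],[0,0,0,0]]'; python3 -c "
from h import *
plan(.546,-.1125,.024,182)"
```

```text
clock: 10.2
position: [0.5627, -0.3915, 0.1619]
eef_rot: [-2.172, -2.264, -0.0]
ft_force: [-0.0, -0.1, -1.0]
gripper_width: 0.0353
gripper_force: 40.2
clock: 11.32
position: [0.5405, -0.1095, 0.0897]
eef_rot: [-2.174, -2.254, 0.006]
ft_force: [0.3, -0.2, -0.3]
gripper_width: 0.0354
gripper_force: 40.2
t 11.3 pos [ 0.5405 -0.1095  0.0897] clos 2.1 w 0.035 gf 40.2 ft [ 0.3 -0.2 -0.3] q6 -0.45
 shift [-0.0032  0.0053  0.0657] then TURN 0.1  | TURN first then shift [-0.0032  0.0053  0.0657]
```

```bash
python3 -m handwheel '[[-0.003,0.0065,0.025,0],[0,0,0.025,0],[0,0,0.014,0],[0,0,0,0],[0,0,0,0]]'; python3 -m handwheel '[[0,0,0.002,0],[0,0,0,0],[0,0,0,0]]' 0.56 40;python3 -m handwheel '[[0,0,-0.04,0],[0,0,-0.05,0],[0,0,-0.02,0],[0,0,0,0]]'; python3 -c "
from h import *
plan(.526,-.469,.01,144)"
```

```text
clock: 11.95
position: [0.552, -0.1145, 0.0318]
eef_rot: [2.181, 2.26, 0.001]
ft_force: [-0.6, -0.8, -1.7]
gripper_width: 0.0355
gripper_force: 40.3
clock: 12.32
position: [0.5515, -0.1142, 0.0291]
eef_rot: [2.181, 2.26, 0.0]
ft_force: [-0.6, 0.8, -0.8]
gripper_width: 0.0479
gripper_force: 0.0
clock: 12.82
position: [0.5526, -0.1147, 0.1408]
eef_rot: [2.178, 2.258, 0.002]
ft_force: [0.5, -0.0, -0.2]
gripper_width: 0.0479
gripper_force: 0.0
t 12.8 pos [ 0.5526 -0.1147  0.1408] clos 2.0 w 0.048 gf 0.0 ft [ 0.5 -0.  -0.2] q6 -0.45
 shift [-0.3531 -0.0393  0.1308] then TURN 38.0  | TURN first then shift [-0.3023  0.1867  0.1308]
```

```bash
python3 -m handwheel '[[-0.0505,-0.0056,0,0],[-0.0505,-0.0056,0,0],[-0.0505,-0.0056,0,0],[-0.0505,-0.0056,0,0],[-0.0505,-0.0056,0,0],[-0.0505,-0.0056,0,0],[-0.0501,-0.0057,0.01,0]]' 0.7; python3 -m handwheel '[[0,0,0.01,9.5],[0,0,0.01,9.5],[0,0,0.01,9.5],[0,0,0.01,9.5],[0,0,0,0],[0,0,0,0]]'; python3 -c "
from h import *
plan(.526,-.468,.010,144)
snap('wrist','w2')
p,d,K,T=snap('top','t2')
cv2.imwrite('pics/t2c.png',cv2.resize(p[190:320,270:480],None,fx=3.8,fy=3.8,interpolation=cv2.INTER_CUBIC))"
```

```text
clock: 13.7
position: [0.524, -0.4698, 0.1272]
eef_rot: [-2.181, -2.26, -0.0]
ft_force: [0.8, -0.9, 0.2]
gripper_width: 0.0593
gripper_force: 0.0
clock: 14.45
position: [0.5242, -0.4681, 0.0879]
eef_rot: [-2.795, -1.431, 0.0]
ft_force: [-0.2, -0.1, 1.0]
gripper_width: 0.06
gripper_force: 0.0
t 14.4 pos [ 0.5242 -0.4681  0.0879] clos -35.8 w 0.06 gf 0.0 ft [-0.2 -0.1  1. ] q6 -0.27
 shift [0.0011 0.0014 0.0779] then TURN 0.2  | TURN first then shift [0.0011 0.0014 0.0779]
```

View pics/t2c.png

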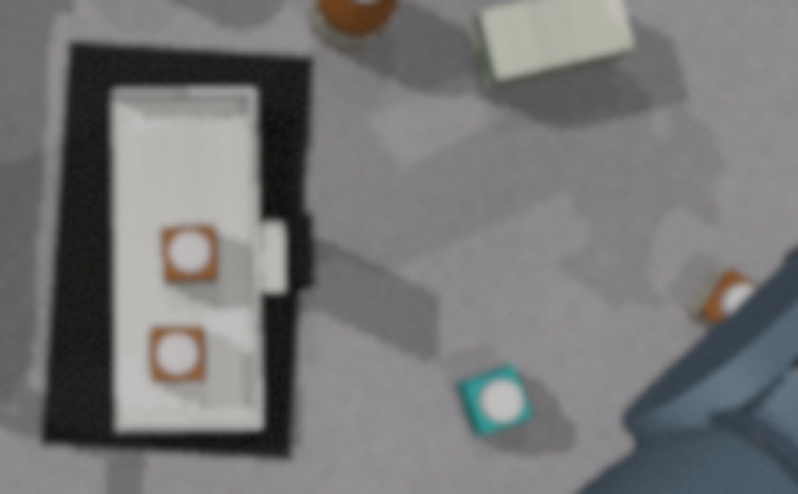

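```bash
python3 -m handwheel '[[0.001,0.001,0.025,0],[0,0,0.03,0],[0,0,0.022,0],[0,0,0,0],[0,0,0,0]]'; python3 -m handwheel '[[0,0,0,0],[0,0,0,0],[0,0,0,0],[0,0,0,0],[0,0,0,0]]' 0 40;python3 -m handwheel '[[0,0,-0.04,0],[0,0,-0.05,0],[0,0,-0.06,0],[0,0,0,0]]'; python3 -c "
from h import *
plan(.61,-.110,.021,182)"
```

```text
clock: 15.18
position: [0.5265, -0.4689, 0.0128]
eef_rot: [2.797, 1.427, 0.001]
ft_force: [-0.2, -0.1, -0.9]
gripper_width: 0.0599
gripper_force: 0.0
clock: 15.8
position: [0.5267, -0.4692, 0.0135]
eef_rot: [2.796, 1.426, 0.001]
ft_force: [-0.5, -0.2, 6.0]
gripper_width: 0.0354
gripper_force: 41.2
clock: 16.3
position: [0.5285, -0.4711, 0.1693]
eef_rot: [2.788, 1.422, 0.004]
ft_force: [-0.8, 1.2, 0.3]
gripper_width: 0.0355
gripper_force: 40.6
t 16.3 pos [ 0.5285 -0.4711  0.1693] clos -35.9 w 0.035 gf 40.6 ft [-0.8  1.2  0.3] q6 -0.27
 shift [ 0.3402 -0.146   0.1483] then TURN -37.9  | TURN first then shift [0.3581 0.0941 0.1483]
```

```bash
python3 -m handwheel '[[0,0,0,-9.5],[0,0,0,-9.5],[0,0,0,-9.5],[0,0,0,-9.4]]'; python3 -m handwheel '[[0.051,0.0134,0,0],[0.051,0.0134,0,0],[0.051,0.0134,0,0],[0.051,0.0134,0,0],[0.051,0.0134,0,0],[0.051,0.0134,0,0],[0.0521,0.0137,0,0],[0,0,0.04,0],[0,0,0.04,0],[0,0,0,0]]'; python3 -c "
from h import *
plan(.61,-.110,.022,182)"
```

```text
clock: 16.8
position: [0.5253, -0.4675, 0.16]
eef_rot: [-2.176, -2.263, -0.001]
ft_force: [0.2, 0.6, -0.4]
gripper_width: 0.0357
gripper_force: 40.5
clock: 18.05
position: [0.6041, -0.1054, 0.0771]
eef_rot: [-2.177, -2.253, 0.006]
ft_force: [-0.5, 1.2, -0.4]
gripper_width: 0.0354
gripper_force: 40.4
t 18.1 pos [ 0.6041 -0.1054  0.0771] clos 2.0 w 0.035 gf 40.4 ft [-0.5  1.2 -0.4] q6 -0.4
 shift [-0.0048  0.0058  0.0551] then TURN -0.0  | TURN first then shift [-0.0048  0.0058  0.0551]
```

```bash
python3 -m handwheel '[[-0.003,0.001,0.025,0],[0,0,0.02,0],[0,0,0.009,0],[0,0,0,0],[0,0,0,0]]'; python3 -m handwheel '[[0,0,0.003,0],[0,0,0,0],[0,0,0,0]]'; python3 -c "
from h import *
plan(.61,-.110,.022,182)"
```

```text
clock: 18.68
position: [0.6096, -0.1103, 0.0286]
eef_rot: [2.183, 2.258, 0.001]
ft_force: [0.6, -0.6, -1.0]
gripper_width: 0.0354
gripper_force: 40.5
clock: 19.05
position: [0.609, -0.1101, 0.0248]
eef_rot: [2.183, 2.259, 0.0]
ft_force: [-0.1, 0.7, -0.5]
gripper_width: 0.0355
gripper_force: 40.5
t 19.1 pos [ 0.609  -0.1101  0.0248] clos 1.9 w 0.036 gf 40.5 ft [-0.1  0.7 -0.5] q6 -0.4
 shift [0.     0.001  0.0028] then TURN -0.1  | TURN first then shift [0.     0.001  0.0028]
```

```bash
python3 -m handwheel '[[0,0,0.002,0],[0,0,0,0],[0,0,0,0]]' 0.56 40;python3 -m handwheel '[[0,0,-0.04,0],[0,0,-0.05,0],[0,0,-0.04,0],[-0.04,0,0,0],[-0.04,0.05,0,0],[-0.04,0,0,0],[-0.03,0,0,0],[0,0,0,0],[0,0,0,0]]' 0.8; python3 -c "
from h import *
p,d,K,T=snap('top','t3')
cv2.imwrite('pics/t3c.png',cv2.resize(p[190:320,270:480],None,fx=3.8,fy=3.8,interpolation=cv2.INTER_CUBIC))
K,T=cal('wrist');p,d=manip.capture('wrist');cv2.imwrite('pics/w3.png',p)
C=cloud(d,K,T)
P=C.reshape(-1,3);P=P[(P[:,2]>.085)&(P[:,2]<.11)&(abs(P[:,0]-.55)<.06)&(abs(P[:,1]+.183)<.04)];print(len(P))
r=cv2.minAreaRect((P[:,:2]*1000).astype(np.float32));print(r,P[:,2].max())
plan(.55,-.183,.06,182)
"
```

```text
clock: 19.42
position: [0.6089, -0.1101, 0.0227]
eef_rot: [2.184, 2.259, 0.0]
ft_force: [-0.0, -0.2, 0.3]
gripper_width: 0.048
gripper_force: 0.0
clock: 20.55
position: [0.6624, -0.2567, 0.1526]
eef_rot: [-2.183, -2.258, -0.001]
ft_force: [-0.0, 0.2, 0.3]
gripper_width: 0.0679
gripper_force: 0.0
3289
((551.6541748046875, -181.69964599609375), (45.9323616027832, 14.053741455078125), 2.6513452529907227) 0.10545183849127987
t 20.6 pos [ 0.6627 -0.2561  0.1529] clos 2.0 w 0.068 gf 0.0 ft [0.1 1.  0.2] q6 -0.57
 shift [ 0.077  -0.1101  0.0929] then TURN 0.0  | TURN first then shift [ 0.077  -0.1101  0.0929]
```

View pics/w3.png

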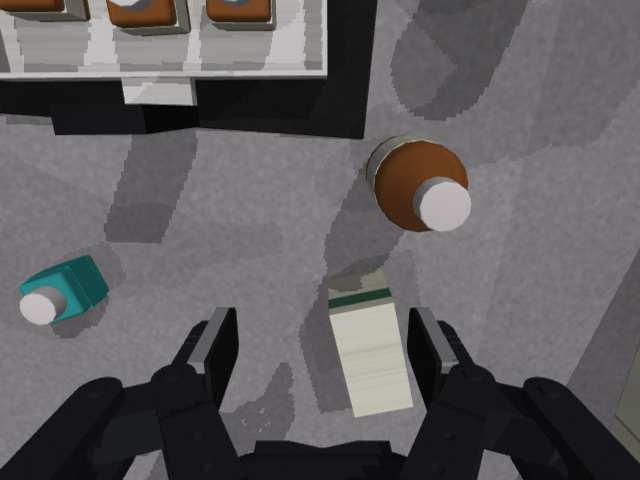

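```bash
python3 -m handwheel '[[0.026,-0.0361,0,-0.6],[0.026,-0.0361,0,0],[0.0263,-0.0362,0,0],[0,0,0,0],[0,0,0,0]]' 0.8; python3 -c "
from h import *
plan(.5517,-.1817,.06,182.6)
K,T=cal('wrist');p,d=manip.capture('wrist');cv2.imwrite('pics/w4.png',p)"
```

```text
clock: 21.28
position: [0.5521, -0.1833, 0.1536]
eef_rot: [2.169, 2.27, 0.001]
ft_force: [-0.2, 0.0, 0.7]
gripper_width: 0.0681
gripper_force: 0.0
t 21.3 pos [ 0.5521 -0.1833  0.1536] clos 2.6 w 0.068 gf 0.0 ft [-0.2  0.   0.7] q6 -0.57
 shift [ 0.0016 -0.0003  0.0936] then TURN 0.0  | TURN first then shift [ 0.0016 -0.0003  0.0936]
```

View pics/w4.png

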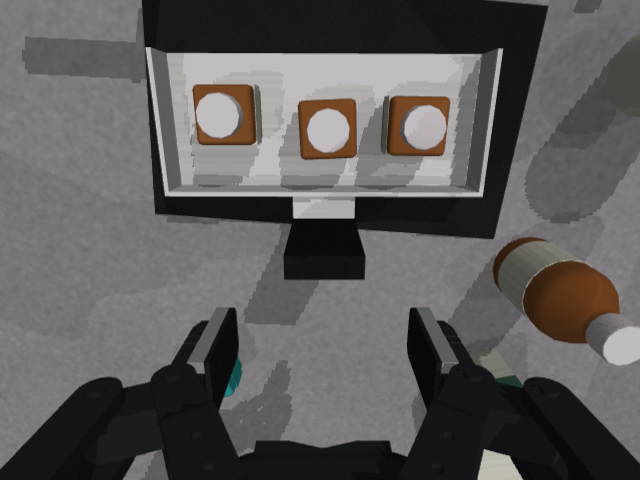

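```bash
python3 -m handwheel '[[0.0016,0,0.03,0],[0,0,0.03,0],[0,0,0.03,0],[0,0,0.004,0],[0,0,0,0]]'; python3 -m handwheel '[[0,0,0,0],[0,0,0,0],[0,0,0,0],[0,0,0,0],[0,0,0,0]]' 0 120;python3 -m handwheel '[[0,0,-0.005,0],[0,0,-0.005,0],[0,0,0,0],[0,0,0,0],[0,0,0,0]]'; cat > tilt.py <<'E'
from h import *
import sys
p,d,K,T=snap('top','tl'+sys.argv[1]); C=cloud(d,K,T)
hsv=cv2.cvtColor(p,cv2.COLOR_BGR2HSV)
s,_=st(); c=s["position"]
P=C.reshape(-1,3); h=hsv.reshape(-1,3); m=(abs(P[:,0]-c[0])<.1)&(P[:,1]>c[1]+.035)&(P[:,1]<c[1]+.11)&(P[:,2]>float(sys.argv[2]))&(P[:,2]<float(sys.argv[3]))&(h[:,1]<40)&(h[:,2]>110)
Q=P[m]
for _ in range(4):
    A=np.c_[Q[:,:2]-c[:2],np.ones(len(Q))]; k,*_=np.linalg.lstsq(A,Q[:,2],rcond=None); r=abs(A@k-Q[:,2]); Q=Q[r<max(.003,np.median(r)*2)]
print(len(Q),"slope x,y deg",np.degrees(np.arctan(k[:2])).round(2),"z at pivot",k[2].round(4),"rms",r.std().round(4))
plan(.5517,-.1817,.06,182.6)
E
python3 tilt.py 1 0.001 .028
```

```text
clock: 21.95
position: [0.552, -0.1825, 0.0592]
eef_rot: [2.171, 2.27, 0.0]
ft_force: [-0.7, 0.2, -0.1]
gripper_width: 0.0685
gripper_force: 0.0
clock: 22.58
position: [0.5526, -0.1829, 0.0607]
eef_rot: [2.169, 2.268, 0.001]
ft_force: [0.9, -0.0, 6.1]
gripper_width: 0.0426
gripper_force: 121.4
clock: 23.2
position: [0.5509, -0.1818, 0.0683]
eef_rot: [-2.171, -2.27, 0.0]
ft_force: [-0.3, 1.3, -5.0]
gripper_width: 0.0423
gripper_force: 121.9
790 slope x,y deg [-0.04 -0.21] z at pivot 0.0125 rms 0.0008
t 23.2 pos [ 0.5509 -0.1819  0.0684] clos 2.5 w 0.042 gf 122.0 ft [-0.2  0.4 -4.5] q6 -0.57
 shift [0.0001 0.0008 0.0084] then TURN -0.1  | TURN first then shift [0.0001 0.0008 0.0084]
```

```bash
python3 -m handwheel '[[0,0,-0.01,0],[0,0,-0.02,0],[0,0,-0.03,0],[0,0,-0.035,0],[0,0,-0.035,0],[0,0,-0.035,0],[0,0,-0.03,0],[0,0,-0.02,0],[0,0,-0.009,0],[0,0,0,0]]';python3 -m handwheel '[[0,0,0,1],[0,0,0,1],[0,0,0,1],[0,0,0,1],[0,0,0,0]]'; python3 tilt.py 2 .2 .25; python3 -c "
from h import *
plan(.661,.155,.292,178.6)"
```

```text
clock: 24.5
position: [0.5513, -0.182, 0.2932]
eef_rot: [2.171, 2.269, 0.0]
ft_force: [-0.0, 0.3, -5.0]
gripper_width: 0.0426
gripper_force: 122.5
clock: 25.12
position: [0.5512, -0.182, 0.2926]
eef_rot: [-2.25, -2.193, 0.0]
ft_force: [0.1, 0.3, -3.6]
gripper_width: 0.0425
gripper_force: 122.4
1577 slope x,y deg [-0.11 -0.02] z at pivot 0.2368 rms 0.0008
t 25.2 pos [ 0.5512 -0.182   0.2927] clos -1.5 w 0.043 gf 122.4 ft [-0.1  0.  -4.1] q6 -0.5
 shift [0.0003 0.0005 0.2327] then TURN -4.1  | TURN first then shift [0.0003 0.0005 0.2327]
t 25.2 pos [ 0.5512 -0.182   0.2927] clos -1.5 w 0.043 gf 122.4 ft [-0.1  0.  -4.1] q6 -0.5
 shift [0.3397 0.1012 0.0007] then TURN -0.1  | TURN first then shift [0.3396 0.1015 0.0007]
```

```bash
python3 -m handwheel '[[0.008,0.0024,0,0],[0.016,0.0048,0,0],[0.024,0.0072,0,0],[0.032,0.0095,0,0],[0.036,0.0107,0,0],[0.036,0.0107,0,0],[0.036,0.0107,0,0],[0.036,0.0107,0,0],[0.036,0.0107,0,0],[0.032,0.0095,0,0]]';python3 -m handwheel '[[0.024,0.0072,0,0],[0.014,0.0042,0,0],[0.007,0.0021,0,0],[0.003,0.001,0,0],[0,0,0,0],[0,0,0,0]]'; python3 tilt.py 3 .2 .25; python3 -c "
from h import *
plan(.661,.155,.292,178.6)
p=load('tl3')[0]
cv2.imwrite('pics/tl3c.png',cv2.resize(p[110:320,85:245],None,fx=2.8,fy=2.8,interpolation=cv2.INTER_CUBIC))"
```

```text
clock: 26.42
position: [0.6454, 0.1106, 0.2926]
eef_rot: [-2.248, -2.194, -0.0]
ft_force: [-0.0, 0.0, -4.1]
gripper_width: 0.0426
gripper_force: 122.5
clock: 27.18
position: [0.6612, 0.1545, 0.2928]
eef_rot: [2.251, 2.192, -0.0]
ft_force: [0.6, 0.2, -5.1]
gripper_width: 0.0426
gripper_force: 122.5
254 slope x,y deg [-0.24 -2.53] z at pivot 0.2412 rms 0.0008
t 27.2 pos [0.6612 0.1546 0.2928] clos -1.5 w 0.043 gf 122.5 ft [-0.   0.1 -4.5] q6 0.08
 shift [-0.3391 -0.1006  0.2328] then TURN -4.1  | TURN first then shift [-0.331  -0.1246  0.2328]
t 27.2 pos [0.6612 0.1546 0.2928] clos -1.5 w 0.043 gf 122.5 ft [-0.   0.1 -4.5] q6 0.08
 shift [ 0.0004 -0.0002  0.0008] then TURN -0.1  | TURN first then shift [ 0.0004 -0.0002  0.0008]
```

View pics/tl3c.png

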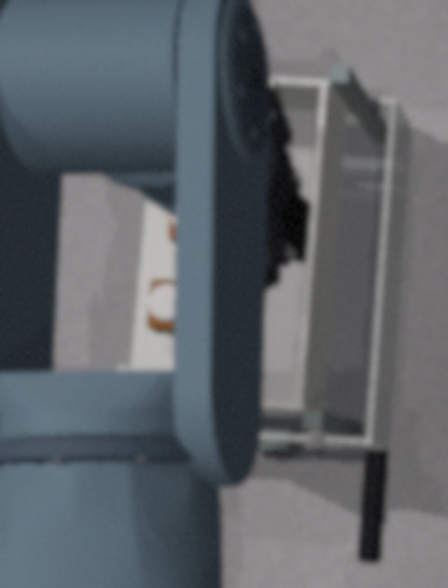

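```bash
cat > amb.py <<'E'
from h import *
import sys
def amb(tag):
    for n in sys.argv[2:] or ["scene"]:
        p,d,K,T=snap(n,n+tag); C=cloud(d,K,T); h=cv2.cvtColor(p,cv2.COLOR_BGR2HSV)
        m=((h[...,0]>4)&(h[...,0]<16)&(h[...,1]>130)&(h[...,2]>60)&(C[...,1]>-.05)&(C[...,1]<.5)&(C[...,0]>.4)&(C[...,0]<.9)).astype(np.uint8)
        k,L,S,_=cv2.connectedComponentsWithStats(m)
        for i in range(1,k):
            if S[i,4]>12: print(n,S[i,:5],np.median(C[L==i],0).round(3),"zmin/max",C[L==i][:,2].min().round(3),C[L==i][:,2].max().round(3))
    s,_=st(); print(round(s["clock"],2),np.round(s["position"],3),"ft",np.round(s["ft_force"],1),"mom",np.round(s["moment"],3),"w",s["gripper_width"],"gf",s["gripper_force"])
amb(sys.argv[1])
E
python3 amb.py a0; python3 -m handwheel '[[0,0,0,0],[0,0,0,0],[0,0,0,0]]' 0 70 | tail -2;python3 amb.py a1;  python3 -m handwheel '[[0,0,0,0],[0,0,0,0],[0,0,0,0]]' 0 50| tail -2;python3 amb.py a2; python3 -m handwheel '[[0,0,0,0],[0,0,0,0],[0,0,0,0]]' 0 35| tail -2;python3 amb.py a3
```

```text
scene [505 133  17  12  77] [0.683 0.22  0.278] zmin/max 0.273 0.346
scene [518 150  25  17 139] [0.735 0.212 0.278] zmin/max 0.272 0.282
27.27 [0.661 0.155 0.293] ft [ 0.1  0.1 -4.5] mom [-0.26   0.023 -0.007] w 0.04256742955692484 gf 122.48490571975708
gripper_width: 0.0425
gripper_force: 122.5
scene [505 133  17  11  78] [0.683 0.221 0.278] zmin/max 0.272 0.346
scene [518 150  25  16 141] [0.734 0.212 0.278] zmin/max 0.271 0.282
27.7 [0.661 0.155 0.293] ft [-0.3  0.1 -5.2] mom [-0.256  0.002 -0.034] w 0.04263148182902232 gf 122.47464179992676
gripper_width: 0.0425
gripper_force: 122.5
scene [505 133  17  11  80] [0.683 0.221 0.279] zmin/max 0.271 0.347
scene [518 150  25  16 141] [0.735 0.212 0.278] zmin/max 0.272 0.282
28.12 [0.661 0.155 0.293] ft [-0.4 -0.1 -5.3] mom [-0.311  0.061 -0.043] w 0.042546888329250375 gf 122.4651575088501
gripper_width: 0.0425
gripper_force: 122.5
scene [505 133  17  11  77] [0.683 0.22  0.278] zmin/max 0.272 0.346
scene [518 150  25  16 144] [0.734 0.213 0.278] zmin/max 0.272 0.282
28.55 [0.661 0.155 0.293] ft [ 0.3  0.6 -4. ] mom [-0.266  0.057 -0.036] w 0.042398926752434424 gf 122.45997905731201
```

```bash
python3 -m handwheel '[[0,0,0,0],[0,0,0,0]]' 0.5 100 | tail -2; python3 amb.py a4
```

```text
gripper_width: 0.0423
gripper_force: 122.5
scene [506 133  16  11  74] [0.683 0.221 0.278] zmin/max 0.273 0.345
scene [518 150  25  16 141] [0.735 0.212 0.278] zmin/max 0.272 0.283
28.85 [0.661 0.155 0.293] ft [-0.5 -0.4 -4.9] mom [-0.258  0.036 -0.019] w 0.04313870599612437 gf 89.64245080947876
```

```bash
python3 amb.py a5;  python3 -m handwheel '[[0,0,0,0],[0,0,0,0]]' 0.503 60 | tail -2; python3 amb.py a6
```

```text
scene [506 133  16  11  75] [0.683 0.221 0.279] zmin/max 0.273 0.345
scene [518 150  25  16 140] [0.734 0.213 0.278] zmin/max 0.271 0.283
28.9 [0.661 0.155 0.293] ft [ 0.1  1.  -4.6] mom [-0.281 -0.012 -0.016] w 0.043110893267165745 gf 83.6402428150177
gripper_width: 0.0433
gripper_force: 67.3
scene [506 133  16  11  72] [0.683 0.221 0.278] zmin/max 0.273 0.348
scene [519 150  24  16 141] [0.736 0.213 0.278] zmin/max 0.271 0.282
29.2 [0.661 0.155 0.293] ft [ 0.6  0.4 -5.3] mom [-0.237 -0.03   0.001] w 0.04314183269022192 gf 67.3275625705719
```

```bash
python3 -m handwheel '[[0,0,0,0],[0,0,0,0]]' 0.506 60 | tail -2; python3 amb.py a7; python3 -m handwheel '[[0,0,0,0],[0,0,0,0]]' 0.508 60 | tail -2; python3 amb.py a8
```

```text
gripper_width: 0.0436
gripper_force: 50.8
scene [505 133  17  11  76] [0.683 0.222 0.278] zmin/max 0.273 0.347
scene [518 150  25  16 140] [0.735 0.212 0.278] zmin/max 0.272 0.282
29.5 [0.661 0.155 0.293] ft [ 0.2 -0.4 -4.3] mom [-0.224  0.005 -0.02 ] w 0.04365835006513116 gf 50.8248907327652
gripper_width: 0.0437
gripper_force: 39.8
scene [506 133  16  11  73] [0.683 0.221 0.278] zmin/max 0.272 0.347
scene [518 150  25  16 142] [0.735 0.213 0.278] zmin/max 0.272 0.282
29.8 [0.661 0.155 0.293] ft [ 0.2  0.4 -4.6] mom [-0.276  0.038 -0.057] w 0.04357862765309194 gf 39.78462338447571
```

```bash
for o in 0.509; do python3 -m handwheel '[[0,0,0,0],[0,0,0,0]]' 0.5095 60 | tail -1; python3 amb.py a9;done; python3 -m handwheel '[[0,0,0,0],[0,0,0,0]]' 0.5105 60 | tail -1; python3 amb.py a10
```

```text
gripper_force: 31.5
scene [506 133  16  11  72] [0.683 0.222 0.278] zmin/max 0.273 0.344
scene [518 150  25  16 144] [0.735 0.213 0.278] zmin/max 0.272 0.283
30.1 [0.661 0.155 0.293] ft [-0.7 -0.5 -4.2] mom [-0.232  0.024 -0.047] w 0.04341470376319958 gf 31.510092616081238
gripper_force: 26.0
scene [506 133  16  11  70] [0.683 0.222 0.279] zmin/max 0.273 0.346
scene [518 150  25  16 141] [0.735 0.213 0.279] zmin/max 0.272 0.282
30.4 [0.661 0.155 0.293] ft [ 0.5  0.6 -3.6] mom [-0.293  0.076 -0.014] w 0.04393571588472526 gf 25.989470779895782
```

```bash
python3 -m handwheel '[[0,0,0,0],[0,0,0,0]]' 0.5115 60 | tail -1; python3 amb.py a11; python3 -m handwheel '[[0,0,0,0],[0,0,0,0]]' 0.5123 60 | tail -1; python3 amb.py a12
```

```text
gripper_force: 20.4
scene [481 109   6   8  27] [0.606 0.218 0.274] zmin/max 0.271 0.366
scene [502 137  17  10  77] [0.682 0.215 0.273] zmin/max 0.266 0.344
scene [516 153  25  16 135] [0.734 0.209 0.273] zmin/max 0.267 0.278
30.7 [0.661 0.155 0.293] ft [-0.2 -1.2 -4.7] mom [-0.245  0.049  0.014] w 0.04376964273326034 gf 20.43448716402054
gripper_force: 15.9
scene [494 146  17   7  78] [0.681 0.2   0.259] zmin/max 0.253 0.308
scene [508 159  24  16 139] [0.732 0.197 0.261] zmin/max 0.253 0.266
31.0 [0.661 0.155 0.293] ft [-0.1 -0.9 -4.7] mom [-0.234 -0.019 -0.04 ] w 0.04399658639403584 gf 15.912871062755585
```

```bash
python3 -m handwheel '[[0,0,0,0],[0,0,0,0],[0,0,0,0]]' | tail -1; python3 amb.py a13; python3 -m handwheel '[[0,0,0,0],[0,0,0,0],[0,0,0,0]]'  | tail -1; python3 amb.py a14
```

```text
gripper_force: 15.9
scene [493 146  17   8  79] [0.681 0.2   0.258] zmin/max 0.25 0.266
scene [508 160  23  16 144] [0.732 0.196 0.259] zmin/max 0.25 0.265
31.43 [0.661 0.155 0.293] ft [-0.2  0.3 -4.3] mom [-0.147  0.078 -0.001] w 0.04368847628565913 gf 15.896172523498535
gripper_force: 15.9
scene [494 146  16   8  78] [0.681 0.199 0.259] zmin/max 0.251 0.304
scene [507 160  24  16 143] [0.731 0.196 0.26 ] zmin/max 0.251 0.266
31.85 [0.661 0.155 0.293] ft [-0.3 -0.6 -4.6] mom [-0.16   0.019 -0.013] w 0.043461821154933876 gf 15.896538197994232
```

```bash
python3 -m handwheel '[[0,0,0,0],[0,0,0,0]]' 0.5128 60 | tail -1; python3 amb.py a15; python3 -m handwheel '[[0,0,0,0],[0,0,0,0]]' 0.5132 60 | tail -1; python3 amb.py a16
```

```text
gripper_force: 13.1
scene [494 146  16   8  78] [0.682 0.2   0.259] zmin/max 0.249 0.266
scene [508 160  23  16 143] [0.732 0.196 0.26 ] zmin/max 0.252 0.265
32.15 [0.661 0.155 0.293] ft [-0.4 -0.4 -4.1] mom [-0.187  0.036 -0.046] w 0.04364575258550539 gf 13.147446513175964
gripper_force: 10.6
scene [488 149  17   8  80] [0.681 0.19  0.254] zmin/max 0.244 0.262
scene [503 164  23  15 135] [0.731 0.188 0.254] zmin/max 0.244 0.261
32.45 [0.661 0.155 0.293] ft [ 1.   0.9 -5.1] mom [-0.169  0.036  0.02 ] w 0.04418715908115853 gf 10.519655048847198
```

```bash
python3 -m handwheel '[[0,0,0,0],[0,0,0,0]]' 0.5134 60 | tail -1; python3 amb.py a17; python3 -m handwheel '[[0,0,0,0],[0,0,0,0]]' 0.5136 60 | tail -1; python3 amb.py a18;python3 -m handwheel '[[0,0,0,0],[0,0,0,0]]' 0.5138 60 | tail -1; python3 amb.py a19
```

```text
gripper_force: 9.4
scene [487 150  16   9  80] [0.681 0.187 0.252] zmin/max 0.238 0.259
scene [501 165  23  16 145] [0.73  0.185 0.253] zmin/max 0.241 0.26
32.75 [0.661 0.155 0.293] ft [ 0.  -0.2 -4.6] mom [-0.108  0.029 -0.03 ] w 0.04410688910396854 gf 9.432194083929062
gripper_force: 8.4
scene [487 150  16   9  79] [0.681 0.186 0.252] zmin/max 0.241 0.304
scene [501 165  23  16 142] [0.73  0.185 0.252] zmin/max 0.241 0.258
33.05 [0.661 0.155 0.293] ft [-0.8 -0.2 -4.2] mom [-0.085 -0.038 -0.007] w 0.04401049131866215 gf 8.356393575668335
gripper_force: 7.1
scene [483 152  18   8  80] [0.681 0.183 0.25 ] zmin/max 0.235 0.256
scene [499 167  22  16 136] [0.73  0.181 0.25 ] zmin/max 0.236 0.256
33.35 [0.661 0.155 0.293] ft [ 0.8  0.6 -4. ] mom [-0.069  0.009 -0.029] w 0.043825619817602156 gf 7.078847140073776
```

```bash
python3 -m handwheel '[[0,0,0,0],[0,0,0,0],[0,0,0,0]]' 0.49 120 | tail -1; python3 amb.py b0; python3 -m handwheel '[[-0.025,0,-0.02,0],[0.025,0,0.02,0],[-0.025,0,-0.02,0],[0.025,0,0.02,0],[0,0,0,0],[0,0,0,0]]'| tail -1; python3 amb.py b1
```

```text
gripper_force: 66.8
scene [487 150  18  11  91] [0.679 0.195 0.241] zmin/max 0.227 0.302
scene [504 167  21  16 124] [0.73  0.196 0.24 ] zmin/max 0.227 0.245
33.77 [0.661 0.155 0.293] ft [-0.8 -0.1 -3.9] mom [-0.084  0.017 -0.006] w 0.04335705089501834 gf 66.75784707069397
gripper_force: 67.5
34.58 [0.661 0.155 0.293] ft [ 0.  -0.1 -1.8] mom [ 0.005 -0.001 -0.054] w 0.04295498028712412 gf 67.46797800064087
```

```bash
python3 -c "
from h import *
s,_=st();print(s['ft_force'])
p=load('sceneb1')[0]; cv2.imwrite('pics/sb1.png',cv2.resize(p[80:320,370:640],None,fx=2.5,fy=2.5,interpolation=cv2.INTER_CUBIC))"
```

```text
[ 0.04420183 -0.11585409 -1.76256348]
```

View pics/sb1.png

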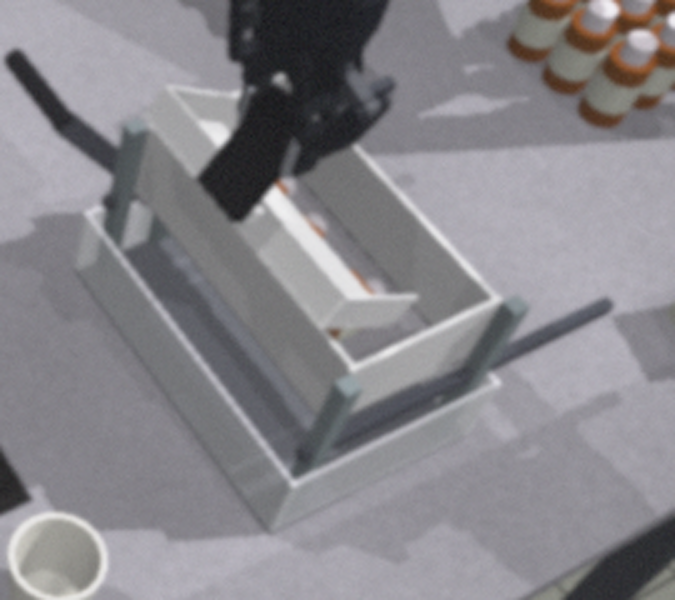

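```bash
python3 -m handwheel '[[0,0,-0.01,0],[0,0,-0.01,0],[0,0,-0.01,0],[0,0,-0.02,0],[0,0,-0.02,0],[0,0,-0.02,0],[0,0,-0.02,0],[0,0,0,0],[0,0,0,0]]'|tail -4; python3 amb.py b2 scene top wrist; python3 -c "
from h import *
a=load('sceneb2')[0][80:320,370:640]; b=load('wristb2')[0]
cv2.imwrite('pics/sb2.png',np.hstack([cv2.resize(a,(337,300)),cv2.resize(b,(400,300))]))"
```

```text
eef_rot: [-2.249, -2.193, 0.001]
ft_force: [-0.0, 0.5, -3.8]
gripper_width: 0.043
gripper_force: 67.6
scene [475 146   8  11  15] [0.601 0.244 0.15 ] zmin/max 0.147 0.153
scene [460 151  11  17  76] [0.601 0.213 0.146] zmin/max 0.132 0.152
scene [487 165  11   9  14] [0.649 0.239 0.149] zmin/max 0.147 0.15
scene [475 172  13  16  91] [0.661 0.208 0.146] zmin/max 0.132 0.153
scene [510 189  10  13  24] [0.721 0.238 0.15 ] zmin/max 0.147 0.155
scene [495 194  12  18  84] [0.721 0.206 0.147] zmin/max 0.132 0.152
wrist [238  98  37  12 403] [0.597 0.244 0.149] zmin/max 0.145 0.544
wrist [291 101  36  18 394] [0.647 0.238 0.149] zmin/max 0.146 0.544
wrist [363 101  37  13 399] [0.718 0.238 0.149] zmin/max 0.145 0.151
wrist [240 132  35   9 261] [0.596 0.214 0.149] zmin/max 0.147 0.544
wrist [298 133  35  15 272] [0.654 0.209 0.149] zmin/max 0.144 0.544
wrist [361 135  36   9 263] [0.716 0.208 0.149] zmin/max 0.146 0.544
35.85 [0.661 0.155 0.401] ft [-0.3  1.1 -3.3] mom [-0.079 -0.025 -0.05 ] w 0.04320579833385224 gf 67.64317274093628
```

View pics/sb2.png

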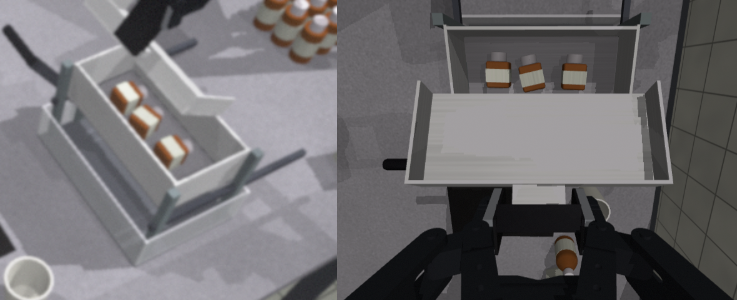

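```bash
python3 -c "
from h import *
p,d,K,T=load('wristb2'); C=cloud(d,K,T)
sx,sy=640/400,480/300
Q=C[int(105*sy):int(170*sy),int((437-337)*sx):int((625-337)*sx)].reshape(-1,3)
s,_=st();c=s['position']
A=np.c_[Q[:,:2]-c[:2],np.ones(len(Q))]
for _ in range(4):
    k=np.linalg.lstsq(A,Q[:,2],rcond=None)[0]; r=abs(A@k-Q[:,2]); g=r<max(.004,2*np.median(r)); Q=Q[g];A=A[g]
print(len(Q),'slope deg',np.degrees(np.arctan(k[:2])),'z at tcp xy',k[2],'tcp',c, 'ext',Q.min(0),Q.max(0))
plan(.5517,-.1817,.3,182)
"
```

```text
28534 slope deg [ -1.08842103 -31.76059046] z at tcp xy 0.3310332794960988 tcp [0.66084055 0.15535025 0.40140429] ext [0.55975497 0.14553473 0.30248768] [0.74506856 0.20558438 0.33673751]
t 35.9 pos [0.6608 0.1554 0.4014] clos -1.5 w 0.043 gf 67.6 ft [-0.3  1.1 -3.3] q6 0.08
 shift [-0.3397 -0.1005  0.1014] then TURN -3.5  | TURN first then shift [-0.333  -0.1208  0.1014]
```

```bash
python3 -m handwheel '[[-0.02,-0.007,0,0],[-0.04,-0.0142,0,0],[-0.045,-0.016,0,0],[-0.045,-0.016,0,0],[-0.045,-0.016,0,0],[-0.04,-0.0142,0.01,0],[-0.028,-0.01,0.03,0],[-0.0158,-0.0054,0.04,0],[0,0,0.05,0],[0,0,0.05,0]]'|head -2;python3 -m handwheel '[[0,0,0.04,0],[0,0,0.03,0],[0,0,0.02,0],[0,0,0,0],[0,0,0,0]]'|head -4; python3 -c "
from h import *
plan(.555,-.121,.125,178.5)
p,d,K,T=snap('wrist','wb3'); C=cloud(d,K,T)
Q=C[168:272,160:460].reshape(-1,3)
s,_=st();c=s['position']
A=np.c_[Q[:,:2]-c[:2],np.ones(len(Q))]
for _ in range(4):
    k=np.linalg.lstsq(A,Q[:,2],rcond=None)[0]; r=abs(A@k-Q[:,2]); g=r<max(.004,2*np.median(r)); Q=Q[g];A=A[g]
print(len(Q),'slope deg',np.degrees(np.arctan(k[:2])),'z at tcp xy',k[2],'ext',Q.min(0),Q.max(0))
"
```

```text
clock: 37.1
position: [0.5544, -0.122, 0.2214]
clock: 37.72
position: [0.5556, -0.1215, 0.1337]
eef_rot: [2.249, 2.192, 0.001]
ft_force: [-0.0, 0.4, -1.8]
t 37.7 pos [ 0.5556 -0.1215  0.1337] clos -1.5 w 0.043 gf 67.5 ft [-0.   0.4 -1.8] q6 -0.4
 shift [ 0.0005 -0.0006  0.0087] then TURN 0.0  | TURN first then shift [ 0.0005 -0.0006  0.0087]
28440 slope deg [ -0.90508113 -31.76773813] z at tcp xy 0.06345375982713884 ext [ 0.45481216 -0.13140356  0.03456367] [ 0.63998521 -0.07119976  0.06911594]
```

```bash
python3 -m handwheel '[[0,0,0.01,0],[0,0,0.008,0],[0,0,0,0],[0,0,0,0]]'|sed -n 2,4p;python3 -m handwheel '[[0,0,0,0],[0,0,0.002,0],[0,0,0,0]]' 0.51 60;python3 -m handwheel '[[-0.0137,0,0.0069,0],[0,0,0,0],[-0.0124,0,0.0081,0],[0,0,0,0],[-0.0115,0,0.0093,0],[0,0,0,0],[0,0,0,0]]'|sed -n 2,6p; python3 tilt.py c1 .003 .1
```

```text
position: [0.5553, -0.1208, 0.1146]
eef_rot: [-2.249, -2.193, 0.0]
ft_force: [0.2, -0.5, -2.1]
clock: 38.65
position: [0.5556, -0.121, 0.113]
eef_rot: [2.249, 2.192, 0.0]
ft_force: [0.1, -1.1, -1.9]
gripper_width: 0.0438
gripper_force: 27.1
position: [0.5538, -0.1582, 0.0876]
eef_rot: [-2.249, -2.192, 0.001]
ft_force: [-0.0, -0.5, -0.8]
gripper_width: 0.0436
gripper_force: 28.6
819 slope x,y deg [ -0.54 -12.91] z at pivot 0.0267 rms 0.0008
t 39.6 pos [ 0.5538 -0.158   0.0877] clos -1.5 w 0.044 gf 28.5 ft [-0.1  0.7 -2.9] q6 -0.46
 shift [-0.0238 -0.0015  0.0277] then TURN -4.1  | TURN first then shift [-0.0236 -0.0032  0.0277]
```

```bash
python3 -m handwheel '[[-0.0105,0,0.0105,0],[0,0,0,0],[-0.0079,0,0.0095,0],[0,0,0,0],[-0.0037,0,0.0055,0],[0,0,0.001,0],[0,0,0,0]]'|sed -n 2,6p; python3 tilt.py c2 .003 .1
```

```text
position: [0.5538, -0.1812, 0.0623]
eef_rot: [2.249, 2.193, -0.001]
ft_force: [-3.0, -2.6, 3.6]
gripper_width: 0.0437
gripper_force: 29.0
982 slope x,y deg [ 0.11 -0.28] z at pivot 0.0057 rms 0.0008
t 40.5 pos [ 0.5538 -0.1812  0.0623] clos -1.5 w 0.044 gf 29.1 ft [-1.8 -1.6  4.5] q6 -0.49
 shift [-0.0006 -0.0021  0.0023] then TURN -4.1  | TURN first then shift [-0.0004 -0.0021  0.0023]
```

```bash
python3 -m handwheel '[[0,0,0,0],[0,0,0,0],[0,0,0,0]]' 0.8 40 |tail -2; python3 -m handwheel '[[0,0,-0.02,0],[0,0,-0.05,0],[0,0,-0.06,0],[0,0,-0.06,0],[0,0,-0.01,0],[0,0,0,0]]'|sed -n 2p; python3 tilt.py c3 .003 .1; python3 -c "
from h import *
plan(.457,.1,.26,88.6)
p=load('tlc3')[0]; d=load('tlc3')[1];K,T=load('tlc3')[2:]
C=cloud(d,K,T);P=C[190:320,270:360].reshape(-1,3);P=P[(P[:,2]>.085)&(P[:,2]<.11)&(abs(P[:,0]-.555)<.05)&(abs(P[:,1]+.181)<.04)]
print(len(P),cv2.minAreaRect((P[:,:2]*1000).astype(np.float32)) if len(P)>5 else '')
P=C[260:320,200:240].reshape(-1,3);P=P[(P[:,2]>.19)&(P[:,2]<.22)];print(P.mean(0),P[:,2].max())
"
```

```text
gripper_width: 0.0681
gripper_force: 0.0
position: [0.5542, -0.1807, 0.2636]
1000 slope x,y deg [ 0.02 -0.36] z at pivot 0.0059 rms 0.0008
t 41.7 pos [ 0.5534 -0.1803  0.2616] clos -1.5 w 0.068 gf 0.0 ft [-0.1 -0.1 -0.7] q6 -0.49
 shift [-0.0015 -0.0017  0.2016] then TURN -4.1  | TURN first then shift [-0.0014 -0.0018  0.2016]
t 41.7 pos [ 0.5534 -0.1803  0.2616] clos -1.5 w 0.068 gf 0.0 ft [-0.1 -0.1 -0.7] q6 -0.49
 shift [ 0.2777 -0.1035  0.0016] then TURN 89.9  | TURN first then shift [-0.1032 -0.2778  0.0016]
23 ((538.7713012695312, -176.7667694091797), (17.291282653808594, 6.376129627227783), 0.6223710775375366)
[0.46174222 0.09937307 0.20170778] 0.20914045758273536
```

```bash
python3 -m handwheel '[[0.0463,-0.0172,0,0],[0.0463,-0.0172,0,0],[0.0463,-0.0173,0,0],[0.0463,-0.0173,0,0],[0.0463,-0.0173,0,0],[0.0462,-0.0172,0,0]]' 0.6|sed -n 2p; python3 -m handwheel '[[0,0,0,10],[0,0,0,10],[0,0,0,10],[0,0,0,10],[0,0,0,10],[0,0,0,10],[0,0,0,10],[0,0,0,10],[0,0,0,9.9],[0,0,0,0]]'|sed -n 2p; python3 -c "
from h import *
plan(.457,.0985,.176,88.6)"
```

```text
position: [0.4554, 0.1011, 0.2596]
position: [0.4563, 0.0997, 0.2599]
t 43.7 pos [0.4563 0.0997 0.2599] clos -91.3 w 0.051 gf 0.0 ft [ 0.2 -0.1  0. ] q6 1.55
 shift [0.0008 0.0012 0.0839] then TURN 0.1  | TURN first then shift [0.0008 0.0012 0.0839]
```

```bash
python3 -m handwheel '[[0.0008,0.0012,0.03,0],[0,0,0.03,0],[0,0,0.024,0],[0,0,0,0]]'|sed -n 2,4p; python3 -m handwheel '[[0,0,0,0],[0,0,0,0],[0,0,0,0],[0,0,0,0],[0,0,0,0],[0,0,0,0]]' 0 40; python3 -c "
from h import *
plan(.457,.0985,.176,88.6)"
```

```text
position: [0.4559, 0.0986, 0.1752]
eef_rot: [-3.141, 0.033, 0.01]
ft_force: [-0.0, -0.1, -0.2]
clock: 44.92
position: [0.4589, 0.1018, 0.1792]
eef_rot: [-3.135, 0.035, -0.004]
ft_force: [1.4, 15.4, 0.1]
gripper_width: 0.0165
gripper_force: 39.1
t 44.9 pos [0.4589 0.1018 0.1792] clos -91.3 w 0.016 gf 39.1 ft [ 1.4 15.4  0.1] q6 1.55
 shift [-0.0018  0.0033  0.0032] then TURN 0.1  | TURN first then shift [-0.0018  0.0033  0.0032]
```

```bash
python3 -m handwheel '[[0,-0.003,0,0],[0,-0.0132,-0.0086,0],[0,-0.0132,-0.0085,0],[0,-0.0143,-0.0065,0],[0,-0.0144,-0.0065,0],[0,-0.0151,-0.0043,0],[0,-0.0152,-0.0042,0],[0,-0.0156,-0.002,0],[0,-0.0156,-0.0019,0],[0,0,0,0]]'|sed -n 2,6p; python3 -c "
from h import *
plan(.457,.2215,.218,88.6)"
```

```text
position: [0.4623, 0.2171, 0.2234]
eef_rot: [3.138, -0.035, 0.006]
ft_force: [-4.1, -7.9, 11.9]
gripper_width: 0.0166
gripper_force: 42.0
t 46.2 pos [0.4623 0.2171 0.2234] clos -91.3 w 0.017 gf 42.0 ft [-4.1 -7.9 11.9] q6 1.8
 shift [-0.0054 -0.0043  0.0054] then TURN 0.1  | TURN first then shift [-0.0054 -0.0043  0.0054]
```

```bash
python3 -m handwheel '[[-0.003,-0.0157,-0.003,0],[0,-0.0158,0.0003,0],[0,-0.0155,0.0027,0],[0,-0.0155,0.0028,0],[0,-0.0149,0.005,0],[0,-0.0149,0.0051,0],[0,-0.014,0.0072,0],[0,-0.014,0.0072,0],[0,0,0,0]]'|sed -n 2,6p; python3 -c "
from h import *
plan(.457,.34,.218,88.6)"
```

```text
position: [0.4648, 0.338, 0.1962]
eef_rot: [3.14, -0.036, 0.014]
ft_force: [6.0, -5.8, 8.2]
gripper_width: 0.0168
gripper_force: 40.9
t 47.3 pos [0.4648 0.338  0.1962] clos -91.3 w 0.017 gf 40.9 ft [ 6.  -5.8  8.2] q6 2.02
 shift [-0.0078 -0.0018 -0.0218] then TURN 0.1  | TURN first then shift [-0.0078 -0.0018 -0.0218]
```

```bash
python3 -m handwheel '[[0,-0.013,0.0092,0],[0,-0.013,0.0092,0],[0,-0.0045,0.004,0],[0,0,0,0],[0,0,0,0]]'|sed -n 2,6p; python3 -c "
from h import *
plan(.457,.34,.218,88.6)
p,d,K,T=snap('scene','lev')
cv2.imwrite('pics/lev.png',cv2.resize(p[60:320,340:640],None,fx=2.5,fy=2.3,interpolation=cv2.INTER_CUBIC))"
```

```text
position: [0.4652, 0.3677, 0.1737]
eef_rot: [3.14, -0.038, 0.012]
ft_force: [4.1, -7.2, 6.5]
gripper_width: 0.017
gripper_force: 41.6
t 47.9 pos [0.4652 0.3677 0.1737] clos -91.4 w 0.017 gf 41.6 ft [ 4.1 -7.2  6.5] q6 2.07
 shift [-0.0075  0.0278 -0.0443] then TURN 0.0  | TURN first then shift [-0.0075  0.0278 -0.0443]
```

View pics/lev.png

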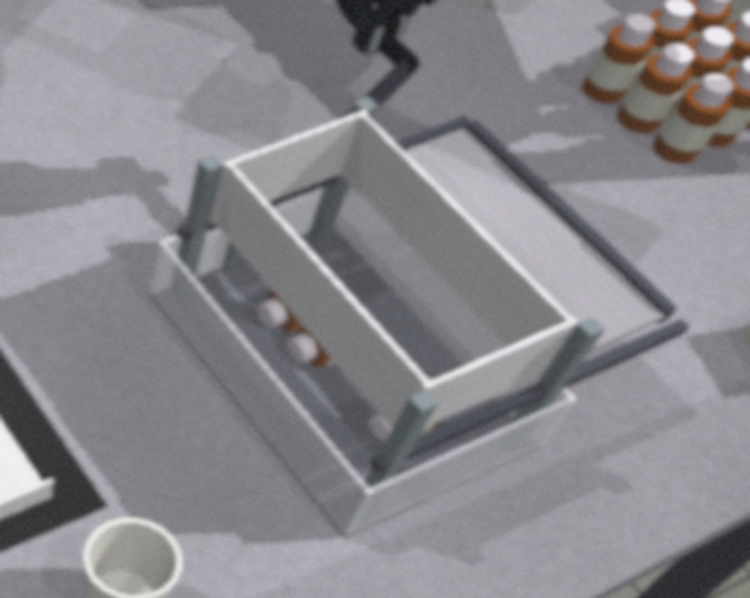

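```bash
python3 -m handwheel '[[0,0.004,-0.003,0],[0,0.0078,-0.006,0],[0,0.0084,-0.006,0],[0,0.0085,-0.0061,0],[0,0.0092,-0.0051,0],[0,0.0094,-0.0048,0],[0,0.0094,-0.0045,0],[0,0.0098,-0.0037,0],[0,0.01,-0.0034,0],[0,0.01,-0.003,0]]'|sed -n 1,4p; python3 -m handwheel '[[0,0.0103,-0.0022,0],[0,0.0103,-0.0018,0],[0,0.0104,-0.0015,0],[0,0.0105,-0.0007,0],[0,0.0105,0,0],[0,0.0105,0,0],[0,0.0104,0.001,0],[0,0.0104,0.0013,0],[0,0.0104,0.0016,0],[0,0,0,0]]'|sed -n 1,4p; python3 -c "
from h import *
s,_=yaw();p=s['position'];print('a from y',np.arcsin((p[1]-.230)/.21),'a from z',np.arccos(np.clip((p[2]+.0175-.03)/.21,-1,1)))"
```

```text
clock: 49.22
position: [0.462, 0.2816, 0.2183]
eef_rot: [-3.141, 0.038, -0.009]
ft_force: [6.6, -2.7, -1.0]
clock: 50.48
position: [0.459, 0.1874, 0.2199]
eef_rot: [3.14, -0.039, 0.006]
ft_force: [4.2, -3.7, 1.7]
a from y -0.20406871523578224 a from z 0.15856637097198598
```

```bash
python3 -m handwheel '[[0,0.0102,0.0024,0],[0,0.0101,0.0028,0],[0,0.01,0.0033,0],[0,0.0097,0.0039,0],[0,0.0096,0.0043,0],[0,0.0094,0.0048,0],[0,0.009,0.0053,0],[0,0.0088,0.0057,0],[0,0.0086,0.0061,0],[0,0,0,0]]'|sed -n 1,4p; python3 -m handwheel '[[0,0.001,0.0005,0],[0,0.001,0.0005,0],[0,0.001,0.0005,0],[0,0,0,0],[0,0,0,0]]'|sed -n 1,6p; python3 -c "
from h import *
plan(.457,.1018,.1792,88.6)"
```

```text
clock: 51.72
position: [0.4561, 0.1024, 0.1802]
eef_rot: [3.141, -0.038, 0.003]
ft_force: [5.6, -3.3, -0.6]
clock: 52.35
position: [0.4561, 0.102, 0.1798]
eef_rot: [-3.138, 0.037, -0.004]
ft_force: [3.5, 6.1, 7.0]
gripper_width: 0.0163
gripper_force: 45.0
t 52.4 pos [0.4561 0.102  0.1798] clos -91.3 w 0.016 gf 45.0 ft [3.5 6.1 7. ] q6 1.56
 shift [0.0009 0.0001 0.0006] then TURN 0.1  | TURN first then shift [0.0009 0.0001 0.0006]
```

```bash
python3 -m handwheel '[[0,0,0,0],[0,0,0,0],[0,0,0,0]]' 0.6 40 |tail -1; python3 -m handwheel '[[0,0,-0.03,0],[0,0,-0.04,0],[0,0,-0.05,0],[-0.03,0.03,-0.03,0],[-0.04,0.04,0,0],[-0.04,0.04,0,0],[0,0,0,0],[0,0,0,0]]'|sed -n 2,4p; python3 amb.py fin scene top; python3 tilt.py f 9 10 2>/dev/null; python3 -c "
from h import *
p,d,K,T=load('topfin');C=cloud(d,K,T)
P=C[260:320,200:240].reshape(-1,3);P=P[(P[:,2]>.19)&(P[:,2]<.22)];print('grip',len(P),P.mean(0),P[:,2].max())
P=C[190:320,270:360].reshape(-1,3);P=P[(P[:,2]>.085)&(P[:,2]<.11)&(P[:,1]<-.1)];print('handle',len(P),cv2.minAreaRect((P[:,:2]*1000).astype(np.float32)))
P=C[205:312,290:350].reshape(-1,3);Q=P[(P[:,2]>.025)&(P[:,2]<.04)];print('walls',[Q[Q[:,0]>.64].mean(0),Q[Q[:,0]<.47].mean(0)])
F=P[(abs(P[:,0]-.555)<.09)&(P[:,1]>-.14)&(P[:,1]<-.075)];A=np.c_[F[:,:2],np.ones(len(F))];k=np.linalg.lstsq(A,F[:,2],rcond=None)[0];print('floor',np.median(F[:,2]),np.degrees(k[:2]))
a=load('scenefin')[0][130:330,230:600];b=p[110:330,80:490]
cv2.imwrite('pics/fin.png',np.vstack([cv2.resize(a,(550,297)),cv2.resize(b,(550,295))]))"
```

```text
gripper_force: 0.0
position: [0.3427, -0.0071, 0.3285]
eef_rot: [-3.141, 0.039, -0.001]
ft_force: [0.7, 0.8, -0.3]
53.83 [ 0.343 -0.006  0.328] ft [-0.4 -0.1  0.3] mom [-0.047  0.    -0.057] w 0.05132817414308904 gf 0.0
0 slope x,y deg [0. 0.] z at pivot 0.0 rms nan
t 53.9 pos [ 0.343  -0.0063  0.3283] clos -91.3 w 0.051 gf 0.0 ft [ 0.7 -0.2 -1.1] q6 1.22
 shift [0.2125 0.1707 0.2683] then TURN 86.1  | TURN first then shift [ 0.1847 -0.2005  0.2683]
grip 362 [0.46167012 0.09954559 0.20167029] 0.20810400631575687
handle 121 ((618.4019165039062, -186.94947814941406), (16.407299041748047, 177.75877380371094), 84.64643859863281)
walls [array([ 0.65974743, -0.11544935,  0.03042947]), array([ 0.44810435, -0.11966135,  0.03024039])]
floor 0.004881301233923052 [-28.00691699  29.04089803]
```

View pics/fin.png

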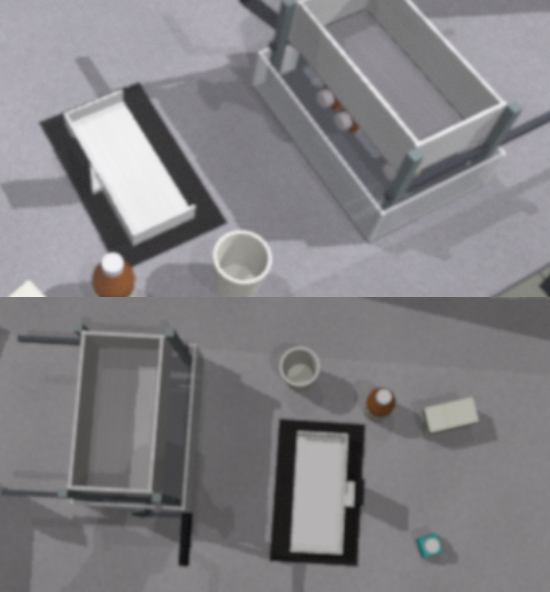

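```bash
python3 -c "
from h import *
for f in('scenelev','lev','scenefin'):
    try:p,d,K,T=load(f)
    except Exception: continue
    C=cloud(d,K,T);W=C[225:262,478:515];h=cv2.cvtColor(p,cv2.COLOR_BGR2HSV)[225:262,478:515]
    m=(h[...,1]>80)&(h[...,0]<18);print(f,'amber',m.sum(),W[m].mean(0) if m.any() else '')
    print(p[236:256:3,482:512:3].mean(-1).astype(int)); print((W[11:31:3,4:34:3,2]*1000).astype(int))
"
```

```text
lev amber 0 
[[ 85  85 103 118 122 122 116  82 113 152]
 [ 87  80  91 112 117 120  98  79  82 108]
 [ 84  85 110 129 132 116  84  77  87 105]
 [ 84  83 106 119 141 105  78  80  98 121]
 [ 89  85  93 118 117  85  80  90 105 105]
 [ 95  88  88  89  95  81  81  97  97  83]
 [ 99  94  86  80  77  81  93  99  85  74]]
[[  0   1   2 119 127 137 148 179 188 188]
 [  3   6   3  15 121 131 138 172 182 182]
 [  1   3  22  32 118 126 161 167 174 173]
 [  5   5  12  24  32 119 153 160 163 159]
 [  3   6   3  17  22 138 147 153 152   6]
 [  3   7   3   4  16 134 143 140 135 104]
 [  6   4   2   5 114 126 135 127 107 109]]
scenefin amber 0 
[[ 96  88  96 118 119 121 114  84 112 153]
 [ 84  83  86 107 117 121  97  77  78 106]
 [ 83  87 104 121 116 115  84  78  87 104]
 [ 83  82 105 121 119  98  79  77  97 119]
 [ 87  84  90 116 118  86  78  90 101 103]
 [ 97  86  87  94  92  78  80  96  97  84]
 [100  97  85  84  79  76  93  99  85  73]]
[[  4   7   6 120 128 136 149 179 185 190]
 [  4   3   9 112 124 132 138 173 184 186]
 [  4   5  20  33 115 123 157 168 175 170]
 [  7   4  10  26  33 118 153 161 163 158]
 [  2   4   7  16  25 135 149 154 152   7]
 [  7   2   4   0  14 131 139 142 137 107]
 [  3   2   7   6 118 128 131 126 109 110]]
```

```bash
python3 -c "
from cell import manip
print(manip.sign_off())"
```

```text
the job is handed in; nothing more can be done
None
```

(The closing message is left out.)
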